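Stir the hazelnuts, then pulse the nut mill with its bayonet lid

ROBOT

A 6-joint arm with a two-finger parallel gripper is mounted at the origin on the work surface. World frame = base frame: x ahead of the robot, y to its left, z up, the work surface at z = 0. Lengths are in mm, angles in degrees, forces in N, time in s.
With the tool pointing down it reaches from about 400 to 925 mm from the base axis. Payload 3.4 kg.
Tool frame: the origin (TCP) lies at the very end of the fingers, on their centre line; the grasp point (between the pads) lies 19 mm behind it (bot.grasp_offset is the distance from the TCP to the grasp point, in mm); x points along the fingers, z is the direction in which the jaws open and shut, and the axes are right-handed (so a half turn about x gives the same grasp; the last joint's range is limited). The gripper opens to 85 mm and grips with 20 to 120 N. Pads are 22 mm wide; open, the fingers measure 114 mm over their backs; the gripper's body (76 mm by 85 mm) begins 54 mm behind the grasp point. The pads swing forward as they close: fully open they stand 13 mm farther back than shut.
Start: joints at [-75.373, 17.578, 86.31, -0, 76.112, -4.211], TCP at [185.648, -544.211, 231.305] pointing down, gripper open.
Joint ranges: [-179.03, 179.03], [-60, 130.46], [8.19, 133.38], [-81.62, 261.62], [5.75, 156.47], [-153.77, 153.77]. Speed limits (degrees/s): [147.25, 147.25, 180, 180, 180, 180].

INTERFACE

Orientations are given as a 3x3 rotation matrix whose columns are the frame's x, y, z axes.
In Python, from cell import bot, vision, hand_in gives the robot as it stands.
- The arm moves only by the shell command python3 -m crank 'ROWS' [FORCE]. ROWS is JSON, a list of rows, each a list of 7 numbers: the turn, a rotation vector about the tool's x, y, z in rad, then the shift along the tool's x, y, z in m, then the closure in counts, from 0 (fully open) to 255 (shut). In form: [[wx, wy, wz, tx, ty, tz, gripper], ...]. A call has 1 to 12 rows; each row shifts and turns the commanded pose from where the row before left it, along the tool's axes as they then stand; what a row does not reach is not made up. A row lasts 1/10 s, in which the tool goes at most 50 mm and 8.59 degrees, less where a joint would pass 70% of its speed; a pose out of reach is approached as far as the arm can. A call is refused whole if a number of a shift passes 0.05 or a number of a turn 0.15, either way. A call with a gripper value outside its range is refused whole. The fingers move at their own pace and stop on an object; FORCE is the grip in N (left out, the last holds). Time passes only in rows, so rows that do not move let the fingers close. It gives the time, the measured TCP pose, the force and the opening at its end, in the units of the state.
- bot.observe(): the state, without advancing time (a new reading comes with each control period).
- vision.get_image(name): name is "scene" or "top"; returns a dict with "frame" (384x512x3 uint8, red, green, blue), "depth" (384x512 float32, mm along the optical axis (not along the pixel's ray), 0 where there is no reading), "fx", "fy", "cx", "cy" (pixels), "T" (4x4, takes a point from camera to world coordinates). Camera axes: x right, y up, looking along -z (the intrinsics and any distortion apply to the point x, -y, -z); pixel columns grow to the right and rows downward; lengths in mm; the calibration is good to about 2 mm. A picture is of the moment at which its call begins.
- hand_in(): hands the job in, once; it reports no verdict.
The state is a dict: "t": time; "qpos": joint angles; "dq": joint speeds; "tau": joint torques, N m; "tool_pos": TCP position; "tool_rot": TCP orientation; "contact_force": force on the tool from outside, world axes, zero at the start; "moment": the same for the moment, N m; "grip_width": opening from 0.0 (shut) to 1.0 (fully open).
Only numpy, scipy, OpenCV 4.12 (cv2) and the standard library are available. Lean on these libraries where they do the work, as an engineer would, in place of code of your own. Each camera call takes 0.05 s, during which the arm holds its last target.

TASK

Take the wooden stick out of its stand, stir the hazelnuts in the mill's cup with it for about three full turns without losing a nut, and put it back in its stand, fully down. Then set the blue lid on the mill with its lugs through the two slots by the green marks, fully down, and twist it clockwise to the orange pulse marks, halfway to the lock, never so far that the lock clicks. Hold it there against its spring: the program finishes while the gripper is still holding the lid at the orange marks; leave everything else on the table where it is.

Things in the scene. Friction and masses are not known exactly. Their poses are not given: they have to be found in the camera images.
- mill: Nut mill fixed to the table: black foot 124 mm across, steel cup 100 mm across outside, grey ring on top, 120 mm tall in all. Origin on its axis at table height, z up. Its x axis runs through the two slots of the mouth (+x and -x alike). Yaw within 0.5 rad of straight.
- mill_mouth (a point): Centre of the mouth, on the top face of the 6 mm thick grey ring, 120 mm above the table. The hole is 52 mm across, with two slots 16 mm wide on the mill's +x and -x that reach 36.5 mm from the axis, each beside a green mark. Under the ring (105 to 114 mm above the table) is the channel in which the lid's lugs turn.
- cup_floor (a point): Centre of the cup's floor, 65 mm above the table. The cup is a bore 60 mm across up to the channel at 105 mm; a round hub 12 mm across and 10 mm tall stands in the middle of the floor.
- pulse_mark (a point): One of two orange pulse marks on the ring's top face, 45.5 mm from the axis, 45 degrees clockwise (seen from above) of the green marks. Red lock marks are 95 degrees clockwise of green. From a twist of about 61 degrees the lid presses a sprung steel bump: the start of the lock click. A stop blocks anticlockwise turning.
- collar (a joint): Sprung collar in the mill's channel, pushed by the lid's lugs: rad, 0 at rest, grows as the lid is twisted clockwise seen from above (lid twist is about 0.1 to 0.15 rad more: free play). Its spring pulls back with 0.075 N m at 0 and 0.25 N m more per rad; let go, the lid springs back.
- lid: Loose blue lid, about 120 g, standing on the table. Cap 80 mm across, z 13.5 to 19.5 mm above the origin. Below it a white neck 48 mm across with two lugs at its foot (z 0 to 6 mm), 10 mm wide, on its +x and -x, reaching 34 mm from the axis. Origin: centre of the neck's underside. A half turn makes no difference. Seated on the mill its origin is 106.5 mm above the table.
- lid_grip (a point): On the lid's axis, 41 mm above its origin, inside the upright blue grip bar: 54 mm long along the lid's x (in line with the lugs), 14 mm thick along its y, from 19.5 to 49.5 mm above the lid's origin. Twist is the angle from the mill's x axis to the lid's x axis, clockwise seen from above.
- stick: Loose wooden stirring stick, 30 g, 140 mm long, upright in its stand: lower 95 mm is a rod 10 mm thick, upper 45 mm is a round grip 16 mm thick. Origin at the centre of its lower end, z along it to the grip. In the stand the lower end is 10 mm above the table and it may lean up to 3 degrees.
- stand: Dark wooden block fixed to the table, 70 x 70 x 60 mm tall, with one round hole 13 mm across in the middle of its top, chamfered 3 mm, 50 mm deep. Origin at the centre of the block's underside. The stick stands in the hole.
- nut0: Hazelnut, a brown ball 16 mm across, 10 g, loose on the cup's floor in the mill, about 20 mm from the mill's axis at the start. Origin at its centre.
- nut1: Hazelnut, a brown ball 16 mm across, 10 g, loose on the cup's floor in the mill, about 20 mm from the mill's axis at the start. Origin at its centre.
- nut2: Hazelnut, a brown ball 16 mm across, 10 g, loose on the cup's floor in the mill, about 20 mm from the mill's axis at the start. Origin at its centre.
- nut3: Hazelnut, a brown ball 16 mm across, 10 g, loose on the cup's floor in the mill, about 20 mm from the mill's axis at the start. Origin at its centre.
- star_cookie: Bystander, loose on the table: star-shaped brown gingerbread cookie, about 66 mm across, 8 mm thick. Origin at the centre of its underside.
- round_cookie: Bystander, loose on the table: round brown gingerbread cookie, 64 mm across, 8 mm thick. Origin at the centre of its underside.
- star_cutter: Bystander, loose on the table: star-shaped steel cookie cutter, 68 mm across, 22 mm tall, open top and bottom. Origin at the centre of its underside.
- round_cutter: Bystander, loose on the table: round steel cookie cutter, 64 mm across, 22 mm tall. Origin at the centre of its underside.
- spice_jar: Bystander, loose on the table: amber glass spice jar with steel cap, 48 mm across, 85 mm tall. Origin at the centre of its underside.
- nut_bowl: Bystander, loose on the table: empty white ceramic bowl, 110 mm across, 45 mm tall. Origin at the centre of its underside.
Not all that is in view belongs to the job. Leave any red look-alike of the lid alone.

How it is judged:
By the outcome, as a careful person would: the job done as asked, in the order asked, and still so for the second after the job is handed in, while the arm keeps its last pose, push and grip.
It also fails if it takes over 72 s, if anything falls off the work surface, if the arm or the gripper's body presses on something with over 40 N, if the wrist force passes 120 N, or if a joint passes its speed limit or range.

## Working session

There is one attempt and no reset: what is moved stays moved. The work goes in short steps, Python scripts to look and compute and a shell command to move; the robot and the scene stay as the last step left them, time stands still between calls to the robot, and variables do not carry over. Pictures are saved under pics/ and viewed, and the job is handed in when it is done.

```bash
ls; mkdir -p pics
python3 - <<'E'
from cell import bot,vision
import cv2,numpy as np
s=bot.observe();print({k:np.round(v,3).tolist() for k,v in s.items()}, bot.grasp_offset)
for n in("scene","top"):
    d=vision.get_image(n);cv2.imwrite(f"pics/{n}0.png",d["frame"][:,:,::-1]);np.save(f"pics/{n}0.npy",d,allow_pickle=True)
    print(n,d["fx"],d["fy"],d["cx"],d["cy"],np.round(d["T"],4).tolist(),[k for k in d])
E
```

```text
pics
{'t': 0.0, 'qpos': [-75.373, 17.621, 86.384, 0.0, 76.113, -4.213], 'dq': [0.048, -0.083, 0.044, 0.085, 0.042, -0.007], 'tau': [-0.002, -45.755, -25.191, 0.0, 0.013, 0.0], 'tool_pos': [185.467, -543.512, 230.391], 'tool_rot': [[-0.001, 0.946, 0.323], [0.002, 0.323, -0.946], [-1.0, 0.0, -0.002]], 'contact_force': [-0.005, 0.809, 0.082], 'moment': [0.014, -0.019, -0.014], 'grip_width': 1.0} 18.700000000000003
scene 413.3674866307116 413.3674866307116 252.49929969301448 185.12188491380627 [[0.6471, -0.613, 0.4533, 988.0091], [0.7623, 0.5293, -0.3725, -270.5207], [-0.0116, 0.5866, 0.8098, 885.3478], [0.0, 0.0, 0.0, 1.0]] ['frame', 'depth', 'fx', 'fy', 'cx', 'cy', 'T']
top 348.4586539230586 348.4586539230586 262.86582271981104 187.27842103336346 [[-0.0101, 0.9845, -0.1753, 394.0352], [-0.9999, -0.008, 0.0127, 90.1167], [0.0111, 0.1754, 0.9844, 1013.0289], [0.0, 0.0, 0.0, 1.0]] ['frame', 'depth', 'fx', 'fy', 'cx', 'cy', 'T']
```

View pics/scene0.png

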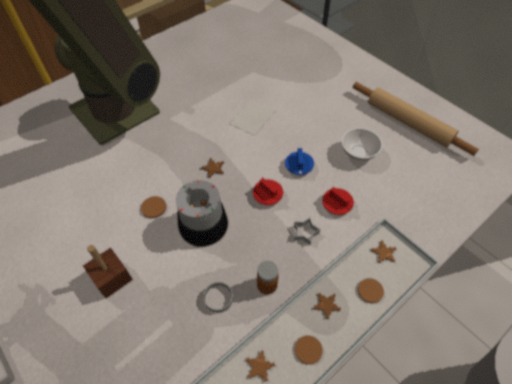

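View pics/top0.png

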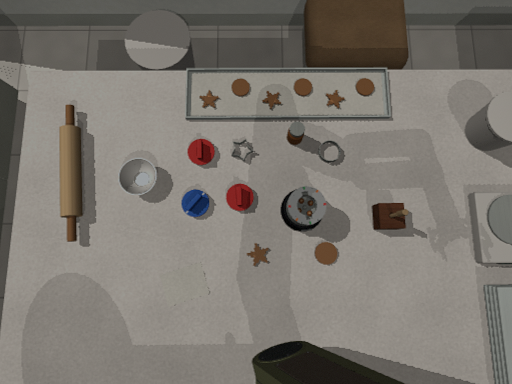

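The top view shows the mill at about (305,208), stand (389,216), blue lid (195,203) and two red decoys. I'll zoom in next.

Run:
```python
import cv2,numpy as np
t=np.load("pics/top0.npy",allow_pickle=True).item()["frame"][:,:,::-1]
s=np.load("pics/scene0.npy",allow_pickle=True).item()["frame"][:,:,::-1]
def c(im,x,y,r,S=400):return cv2.resize(im[y-r:y+r,x-r:x+r],(S,S),interpolation=cv2.INTER_CUBIC)
cv2.imwrite("pics/z0.png",np.hstack([c(t,305,208,32),c(t,390,215,32)]))
cv2.imwrite("pics/z1.png",np.hstack([c(s,202,208,40),c(s,105,265,40)]))
cv2.imwrite("pics/z2.png",np.hstack([c(s,300,162,25),c(t,195,203,25)]))
```

```text
(no output)
```

View pics/z0.png

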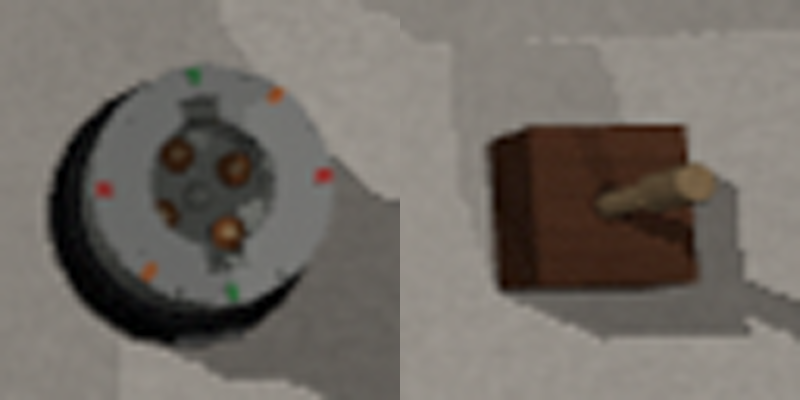

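View pics/z1.png

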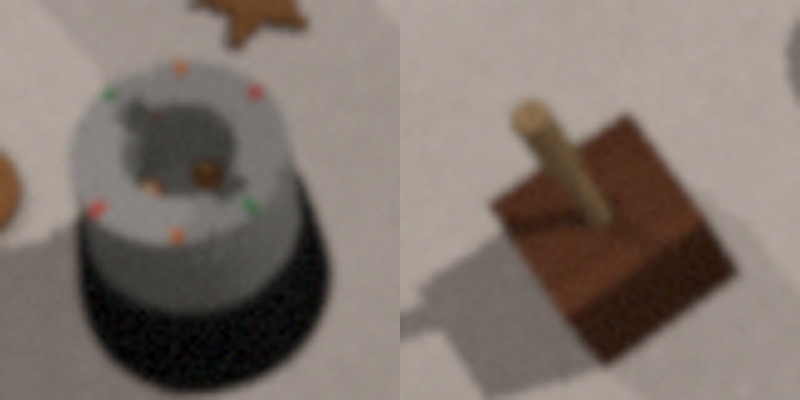

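View pics/z2.png

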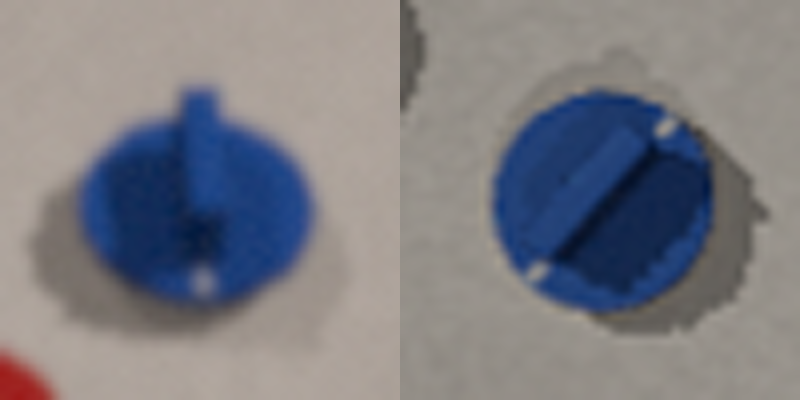

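```bash
cat > h.py <<'E'
import cv2,numpy as np
def load(n,i=0): return np.load(f"pics/{n}{i}.npy",allow_pickle=True).item()
def ray(d,u,v):
    c=np.array([(u-d["cx"])/d["fx"],-(v-d["cy"])/d["fy"],-1.]);return d["T"][:3,3],d["T"][:3,:3]@c
def onz(d,u,v,z):
    o,r=ray(d,u,v);return o+r*(z-o[2])/r[2]
def proj(d,p):
    c=d["T"][:3,:3].T@(np.asarray(p,float)-d["T"][:3,3]);return d["cx"]+d["fx"]*c[0]/-c[2],d["cy"]-d["fy"]*c[1]/-c[2]
def blobs(d,lo,hi,box,amin=2):
    x0,y0,x1,y1=box
    hsv=cv2.cvtColor(d["frame"],cv2.COLOR_RGB2HSV)[y0:y1,x0:x1]
    m=cv2.inRange(hsv,lo,hi);n,l,s,c=cv2.connectedComponentsWithStats(m)
    out=[]
    for i in range(1,n):
        if s[i,4]>=amin:
            w=np.where(l==i,hsv[:,:,1].astype(float),0);yy,xx=np.mgrid[y0:y1,x0:x1]
            out.append((round((w*xx).sum()/w.sum(),2),round((w*yy).sum()/w.sum(),2),int(s[i,4])))
    return out
E
python3 - <<'E'
from h import *
for n,box,lb in(("top",(270,170,340,250),(170,180,225,230)),("scene",(170,170,240,260),(275,140,325,185))):
    d=load(n)
    for nm,lo,hi in(("green",(45,70,40),(85,255,255)),("red",(165,110,60),(180,255,255)),("orange",(5,110,130),(18,255,255))):
        print(n,nm)
        for b in blobs(d,lo,hi,box): print("  ",b,np.round(onz(d,b[0],b[1],120),1))
    print("blue",[(b,np.round(onz(d,b[0],b[1],19),1)) for b in blobs(d,(100,120,30),(125,255,255),lb,20)])
    print("white",[(b,np.round(onz(d,b[0],b[1],19.5),1)) for b in blobs(d,(0,0,150),(180,60,255),lb,1)])
    x0,y0,x1,y1=lb
E
```

```text
top green
   (np.float64(303.53), np.float64(187.47), 4) [551.7 -27.4 120. ]
   (np.float64(309.76), np.float64(222.38), 3) [460.8 -40.6 120. ]
top red
top orange
   (np.float64(317.0), np.float64(190.5), 2) [543.4 -62.3 120. ]
blue [((np.float64(195.21), np.float64(202.68), 563), array([527.8, 271.8,  19. ]))]
white [((np.float64(176.6), np.float64(183.07), 13), array([585.4, 326.9,  19.5])), ((np.float64(179.5), np.float64(180.0), 2), array([594.4, 318.8,  19.5])), ((np.float64(202.64), np.float64(203.98), 936), array([523.8, 250.4,  19.5])), ((np.float64(224.0), np.float64(180.0), 1), array([593.4, 189.9,  19.5])), ((np.float64(174.0), np.float64(186.5), 4), array([575.4, 334. ,  19.5])), ((np.float64(170.98), np.float64(210.51), 4), array([505.8, 340.2,  19.5])), ((np.float64(170.31), np.float64(213.66), 3), array([496.8, 341.8,  19.5])), ((np.float64(170.33), np.float64(216.67), 3), array([488.2, 341.4,  19.5])), ((np.float64(170.0), np.float64(219.0), 1), array([481.6, 342.1,  19.5])), ((np.float64(174.76), np.float64(218.39), 5), array([483.2, 328.7,  19.5])), ((np.float64(171
[... 160 characters left out ...]
float64(222.0), 1), array([472.8, 316.3,  19.5])), ((np.float64(187.0), np.float64(222.0), 1), array([472.6, 293.7,  19.5])), ((np.float64(191.52), np.float64(226.0), 2), array([461.2, 280.6,  19.5])), ((np.float64(177.0), np.float64(229.0), 1), array([453.1, 321.3,  19.5])), ((np.float64(186.97), np.float64(229.0), 3), array([452.9, 293.2,  19.5])), ((np.float64(198.45), np.float64(229.0), 4), array([452.5, 260.8,  19.5]))]
scene green
scene red
scene orange
   (np.float64(197.0), np.float64(214.54), 2) [540.9 -61.2 120. ]
blue [((np.float64(298.92), np.float64(162.28), 479), array([526.8, 271.7,  19. ]))]
white [((np.float64(301.2), np.float64(160.48), 1409), array([526.6, 280.4,  19.5]))]
```

```bash
cat >> h.py <<'E'
def refine(d,u,v,kind,r=3):
    f=d["frame"].astype(float);y0,x0=int(round(v))-r,int(round(u))-r
    p=f[y0:y0+2*r+1,x0:x0+2*r+1];R,G,B=p[...,0],p[...,1],p[...,2]
    s={"g":G-(R+B)/2,"r":R-(G+B)/2,"o":R-B,"w":np.minimum(R,G)}[kind]
    s=np.clip(s-np.percentile(s,60)-0.25*(s.max()-np.percentile(s,60)),0,None)
    yy,xx=np.mgrid[y0:y0+2*r+1,x0:x0+2*r+1]
    return (s*xx).sum()/s.sum(),(s*yy).sum()/s.sum()
E
python3 - <<'E'
from h import *
ang={"g":0,"o":-45,"r":-95}
M={"top":(273,176,6.25,[("g",194,76),("g",232,292),("o",276,95),("o",149,272),("r",323,176),("r",104,189)]),
"scene":(162,168,5,[("g",111,95),("g",252,207),("o",180,68),("o",177,237),("r",256,92),("r",97,209)])}
for n,(ox,oy,sc,L) in M.items():
    d=load(n);Q=[]
    for k,u,v in L:
        a=ox+(u+.5)/sc-.5,oy+(v+.5)/sc-.5;b=refine(d,*a,k,2);p=onz(d,*b,120);Q.append((k,p));print(n,k,np.round(a,2),np.round(b,2),np.round(p,1))
    for k in "gor":
        a,b=[p for kk,p in Q if kk==k]
        D=a-b
        print(k,"c",np.round((a+b)/2,1),"len",np.linalg.norm(D),"yaw",(np.degrees(np.arctan2(D[1],D[0]))-ang[k]+90)%180-90)
d=load("top")
w=[(170+(u+.5)/8-.5,178+(v+.5)/8-.5) for u,v in((266,128),(140,272))]
w=[refine(d,*x,"w",2) for x in w]; P=[onz(d,*x,19.5) for x in w];print("lid",w,P,(P[0]+P[1])/2,np.degrees(np.arctan2(*(P[0]-P[1])[[1,0]])),np.linalg.norm(P[0]-P[1]))
x=refine(load("scene"),275+(204.5)/8-.5,137+282.5/8-.5,"w",2);print("scene w",x,onz(load("scene"),*x,19.5))
# lid in scene: bar
for n,(ox,oy,sc,T,B) in {"top":(358,183,6.25,(297,186),(205,206)),"scene":(65,225,5,(130,113),(200,218))}.items():
    d=load(n)
    t=(ox+(T[0]+.5)/sc-.5,oy+(T[1]+.5)/sc-.5);b=(ox+(B[0]+.5)/sc-.5,oy+(B[1]+.5)/sc-.5)
    print(n,"sticktop",np.round(onz(d,*t,150),1),"base60",np.round(onz(d,*b,60),1))
# stand corners z=60
for n,(ox,oy,sc,C) in {"top":(358,183,6.25,[(128,127),(284,126),(297,281),(139,289)]),"scene":(65,225,5,[(230,115),(300,223),(168,318),(91,205)])}.items():
    d=load(n);P=[onz(d,ox+(u+.5)/sc-.5,oy+(v+.5)/sc-.5,60) for u,v in C];print(n,np.round(P,1).tolist(),np.mean(P,0))
E
```

```text
top g [303.62 187.74] [303.59 187.52] [551.6 -27.6 120. ]
top g [309.7 222.3] [309.8  222.31] [461.  -40.7 120. ]
top o [316.74 190.78] [316.67 190.66] [543.  -61.4 120. ]
top o [296.42 219.1 ] [296.44 218.97] [469.8  -6.7 120. ]
top r [324.26 203.74] [324.32 203.55] [509. -80. 120.]
top r [289.22 205.82] [289.15 205.8 ] [504.   11.2 120. ]
g c [506.3 -34.1 120. ] len 91.56926693337206 yaw 8.252900976368068
o c [506.4 -34.1 120. ] len 91.35668952864026 yaw 8.217164356039461
r c [506.5 -34.4 120. ] len 91.32975904731299 yaw 8.175036686668463
scene g [183.8 186.6] [183.48 186.47] [459.3 -40.4 120. ]
scene g [212. 209.] [211.7  208.71] [549.8 -27.8 120. ]
scene o [197.6 181.2] [197.55 180.96] [467.7  -6.8 120. ]
scene o [197. 215.] [196.83 214.7 ] [541.  -61.7 120. ]
scene r [212.8 186. ] [212.72 185.89] [501.8  11.3 120. ]
scene r [181.  209.4] [180.84 209.37] [506.8 -80.3 120. ]
g c [504.6 -34.1 120. ] len 91.30010741331361 yaw 7.915021473824993
o c [504.3 -34.2 120. ] len 91.60589254066258 yaw 8.15561443003378
r c [504.3 -34.5 120. ] len 91.73527139068034 yaw 8.144391678943862
lid [(np.float64(203.19801365611423), np.float64(193.03600248292986)), (np.float64(185.85811875985283), np.float64(212.77614293221228))] [array([555.53316157, 249.43483631,  19.5       ]), array([498.91501878, 297.662145  ,  19.5       ])] [527.22409017 273.54849065  19.5       ] -40.424342227321134 74.37396988203152
scene w (np.float64(299.96491228070175), np.float64(171.92776057791536)) [552.502358   250.62118772  19.5       ]
top sticktop [ 481.3 -275.3  150. ] base60 [ 482.  -272.1   60. ]
scene sticktop [ 482.  -275.1  150. ] base60 [ 486.1 -276.4   60. ]
top [[517.3, -240.4, 60.0], [517.1, -309.8, 60.0], [448.8, -310.0, 60.0], [446.0, -240.4, 60.0]] [ 482.28826416 -275.17470536   60.        ]
scene [[450.3, -242.1, 60.0], [516.4, -244.7, 60.0], [518.0, -308.7, 60.0], [449.6, -309.6, 60.0]] [ 483.5732833  -276.25259693   60.        ]
```

```bash
python3 -m crank '[[0.11,0,0,0,0,0,0],[0.11,0,0,0,0,0,0],[0.109,0,0,0,0,0,0],[0,0,0,0,0.033,-0.0298,0],[0,0,0,0,0.033,-0.0298,0],[0,0,0,0,0.033,-0.0298,0],[0,0,0,0,0.033,-0.0298,0],[0,0,0,0,0.033,-0.0298,0],[0,0,0,0,0.033,-0.0298,0],[0,0,0,0,0.033,-0.0298,0],[0,0,0,0,0.033,-0.0298,0],[0,0,0,0,0.033,-0.0298,0]]'; python3 -m crank '[[0,0,0,0,0,0,0],[0,0,0,0,0,0,0]]'
```

```text
t: 1.3
tool_pos: [483.6, -274.5, 231.0]
tool_rot: [[-0.001, 1.0, -0.0], [0.0, -0.0, -1.0], [-1.0, -0.001, -0.0]]
contact_force: [1.1, 0.3, -0.2]
grip_width: 0.997
t: 1.5
tool_pos: [482.9, -275.1, 230.7]
tool_rot: [[-0.001, 1.0, 0.003], [0.0, 0.003, -1.0], [-1.0, -0.001, -0.0]]
contact_force: [-0.7, -0.8, -0.0]
grip_width: 0.997
```

```bash
python3 -m crank '[[0,0,0,0.04,0,0,0],[0,0,0,0.04,0,0,0],[0,0,0,0.025,0,0,0],[0,0,0,0.0165,-0.0006,0,0],[0,0,0,0,0,0,120],[0,0,0,0,0,0,180],[0,0,0,0,0,0,255],[0,0,0,0,0,0,255],[0,0,0,0,0,0,255],[0,0,0,0,0,0,255]]' 60
python3 - <<'E'
from cell import bot;import numpy as np
s=bot.observe();print({k:np.round(s[k],3).tolist() for k in("t","tool_pos","contact_force","moment","grip_width")})
E
```

```text
t: 2.5
tool_pos: [482.8, -276.3, 111.1]
tool_rot: [[0.002, 1.0, -0.0], [-0.001, -0.0, -1.0], [-1.0, 0.002, 0.001]]
contact_force: [-1.0, 1.1, 5.7]
grip_width: 0.169
{'t': 2.5, 'tool_pos': [482.772, -276.311, 111.052], 'contact_force': [-0.984, 1.134, 5.667], 'moment': [0.16, 0.111, -0.006], 'grip_width': 0.169}
```

```bash
python3 -m crank '[[0,0,0,0,0,0,255],[0,0,0,-0.01,0,0,255],[0,0,0,-0.02,0,0,255],[0,0,0,-0.025,0,0,255],[0,0,0,-0.03,0,0,255],[0,0,0,-0.03,0,0,255],[0,0,0,-0.02,0,0,255],[0,0,0,0,0,0,255],[0,0,0,0,0,0,255]]'
python3 - <<'E'
from cell import bot,vision;import numpy as np,cv2
from h import *
s=bot.observe();print({k:np.round(s[k],3).tolist() for k in("t","tool_pos","contact_force","moment","grip_width")})
p=s["tool_pos"]
ims=[]
for n in("scene","top"):
    d=vision.get_image(n);np.save(f"pics/{n}1.npy",d,allow_pickle=True)
    u,v=proj(d,p+[0,0,-50]);u,v=int(u),int(v);print(n,u,v)
    ims.append(cv2.resize(d["frame"][v-50:v+50,u-50:u+50,::-1],(400,400),interpolation=cv2.INTER_CUBIC))
cv2.imwrite("pics/a1.png",np.hstack(ims))
E
```

```text
t: 3.4
tool_pos: [482.0, -276.0, 245.0]
tool_rot: [[0.0, 1.0, -0.0], [-0.0, -0.0, -1.0], [-1.0, 0.0, 0.0]]
contact_force: [0.3, 0.3, -0.7]
grip_width: 0.17
{'t': 3.4, 'tool_pos': [481.969, -275.952, 245.012], 'contact_force': [0.339, 0.342, -0.684], 'moment': [-0.02, 0.042, 0.003], 'grip_width': 0.17}
scene 82 236
top 413 210
```

View pics/a1.png

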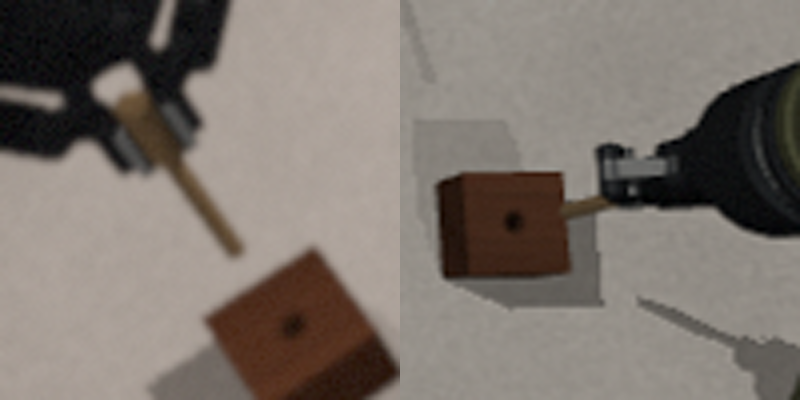

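Run:
```python
from h import *
for n,ox,oy,tip,hole in(("scene",32,186,(237,250),(293,325)),("top",363,160,(163,213),(114,221))):
    d=load(n,1)
    f=lambda p:(ox+(p[0]+.5)/4-.5,oy+(p[1]+.5)/4-.5)
    print(n,"tip",np.round(onz(d,*f(tip),144),1),"hole",np.round(onz(d,*f(hole),60),1),"exp tip px",proj(d,(482,-276,144)),f(tip))
```

```text
scene tip [ 480.2 -275.7  144. ] hole [ 483.7 -274.5   60. ] exp tip px (np.float64(91.16189299026462), np.float64(248.85024063140187)) (90.875, 248.125)
top tip [ 480.6 -273.4  144. ] hole [ 483.8 -274.2   60. ] exp tip px (np.float64(404.35692367672846), np.float64(212.32301093191796)) (403.375, 212.875)
```

Run:
```python
from h import *
d=load("top",1)
u0,v0=305,208
cv2.imwrite("pics/n1.png",cv2.resize(d["frame"][v0-25:v0+25,u0-25:u0+25,::-1],(500,500),interpolation=cv2.INTER_CUBIC))
d=load("top",0);C=np.array([505.4+.9,-34.2])
for u,v in((178,153),(235,168),(167,212),(228,232),(199,193)):
    p=onz(d,273+(u+.5)/6.25-.5,176+(v+.5)/6.25-.5,75)[:2]-C;print(np.round(p,1),np.hypot(*p),np.degrees(np.arctan2(p[1],p[0])))
```

```text
[18.6  8.7] 20.556832684675893 24.9157993789917
[ 11.9 -16. ] 19.8800637856418 -53.40874060366274
[-7.1 14.2] 15.864483861905661 116.57671880481486
[-16. -12.] 20.003549256754813 -143.20541962981216
[1.1 0.1] 1.0575359261654014 2.845948815142865
```

View pics/n1.png

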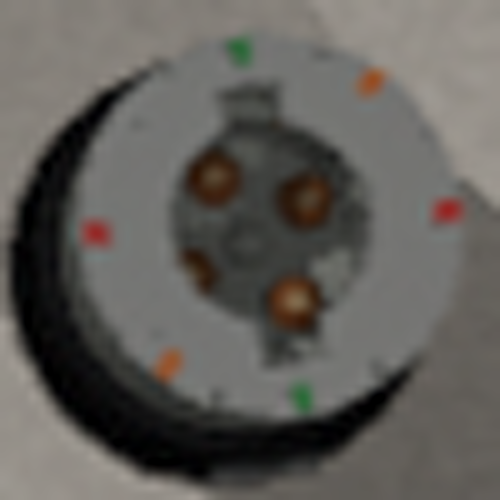

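```bash
python3 -m crank '[[0,0,0,0,0.0037,-0.0377,255],[0,0,0,0,0.0037,-0.0377,255],[0,0,0,0,0.0037,-0.0377,255],[0,0,0,0,0.0037,-0.0377,255],[0,0,0,0,0.0037,-0.0377,255],[0,0,0,0,0.0037,-0.0377,255],[0,0,0,0,0,0,255],[0,0,0,0,0,0,255],[0,0,0,0,0,0,255]]'
python3 - <<'E'
from cell import bot,vision;import numpy as np,cv2
from h import *
s=bot.observe();p=s["tool_pos"];print(p,s["contact_force"])
ims=[]
for n in("scene","top"):
    d=vision.get_image(n);np.save(f"pics/{n}2.npy",d,allow_pickle=True)
    u,v=proj(d,p+[0,0,-80]);u,v=int(u),int(v);print(n,u,v)
    ims.append(cv2.resize(d["frame"][v-40:v+40,u-40:u+40,::-1],(400,400),interpolation=cv2.INTER_CUBIC))
cv2.imwrite("pics/a2.png",np.hstack(ims))
E
```

```text
t: 4.4
tool_pos: [503.9, -50.5, 243.9]
tool_rot: [[-0.002, 1.0, -0.0], [-0.0, -0.0, -1.0], [-1.0, -0.002, 0.0]]
contact_force: [-0.8, -0.5, -0.8]
grip_width: 0.173
[503.89199242 -50.54605731 243.92417756] [-0.75922538 -0.52448478 -0.82807852]
scene 188 189
top 315 203
```

View pics/a2.png

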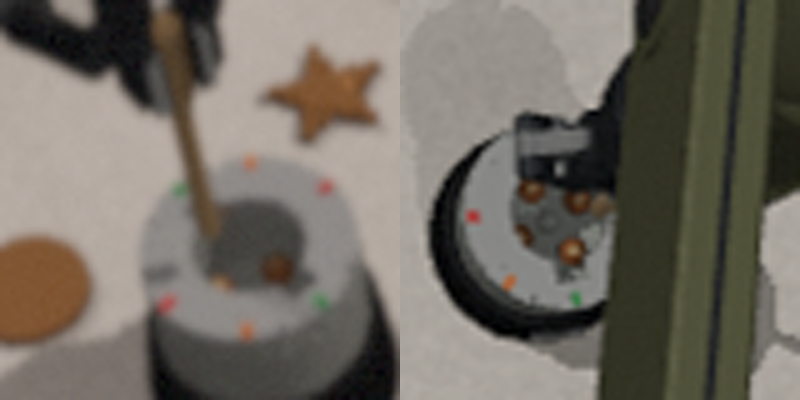

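Run:
```python
from h import *
for n,ox,oy,t in(("scene",148,149,(209,233)),("top",275,163,(201,207))):
    d=load(n,2);print(n,np.round(onz(d,ox+(t[0]+.5)/5-.5,oy+(t[1]+.5)/5-.5,143),1))
```

```text
scene [503.1 -50.9 143. ]
top [505.1 -51.5 143. ]
```

```bash
python3 -m crank '[[0,0,0,0.005,-0.0005,-0.0015,255],[0,0,0,0.02,0,0,255],[0,0,0,0.02,0,0,255],[0,0,0,0.018,0,0,255],[0,0,0,0.011,0,0,255],[0,0,0,0,0,0,255],[0,0,0,0,0,0,255]]'
```

```text
t: 5.2
tool_pos: [504.1, -48.7, 171.0]
tool_rot: [[0.0, 1.0, -0.001], [-0.0, -0.001, -1.0], [-1.0, 0.0, 0.0]]
contact_force: [0.6, -0.0, -0.5]
grip_width: 0.169
```

Tip is now about 5 mm above the floor with no contact. Starting the first turn.

```bash
python3 -m crank '[[0,0,0,0.001,0.0039,0,255],[0,0,0,0,0.0038,-0.001,255],[0,0,0,0,0.0034,-0.002,255],[0,0,0,0,0.0028,-0.0028,255],[0,0,0,0,0.002,-0.0034,255],[0,0,0,0,0.001,-0.0038,255],[0,0,0,0,0,-0.0039,255],[0,0,0,0,-0.001,-0.0038,255],[0,0,0,0,-0.002,-0.0034,255],[0,0,0,0,-0.0028,-0.0028,255],[0,0,0,0,-0.0034,-0.002,255],[0,0,0,0,-0.0038,-0.001,255]]'; python3 -m crank '[[0,0,0,0,-0.0039,0,255],[0,0,0,0,-0.0038,0.001,255],[0,0,0,0,-0.0034,0.002,255],[0,0,0,0,-0.0028,0.0028,255],[0,0,0,0,-0.002,0.0034,255],[0,0,0,0,-0.001,0.0038,255],[0,0,0,0,0,0.0039,255],[0,0,0,0,0.001,0.0038,255],[0,0,0,0,0.002,0.0034,255],[0,0,0,0,0.0028,0.0028,255],[0,0,0,0,0.0034,0.002,255],[0,0,0,0,0.0038,0.001,255]]';  python3 - <<'E'
from cell import bot,vision;import numpy as np,cv2
from h import *
s=bot.observe();p=s["tool_pos"];print(p,s["contact_force"])
ims=[]
for n in("scene","top"):
    d=vision.get_image(n);np.save(f"pics/{n}3.npy",d,allow_pickle=True)
    u,v=proj(d,p+[0,0,-50]);u,v=int(u),int(v)
    ims.append(cv2.resize(d["frame"][v-40:v+40,u-40:u+40,::-1],(400,400),interpolation=cv2.INTER_CUBIC))
cv2.imwrite("pics/a3.png",np.hstack(ims))
E
```

```text
t: 6.4
tool_pos: [508.8, -18.2, 170.1]
tool_rot: [[0.003, 1.0, -0.0], [0.0, -0.0, -1.0], [-1.0, 0.003, -0.0]]
contact_force: [1.2, -2.5, -1.0]
grip_width: 0.171
t: 7.6
tool_pos: [502.8, -45.0, 170.2]
tool_rot: [[-0.002, 1.0, -0.002], [0.007, -0.002, -1.0], [-1.0, -0.002, -0.007]]
contact_force: [0.2, 4.0, 1.0]
grip_width: 0.174
[502.81052049 -45.02257188 170.19683423] [0.15986268 3.9632586  0.97019157]
```

View pics/a3.png

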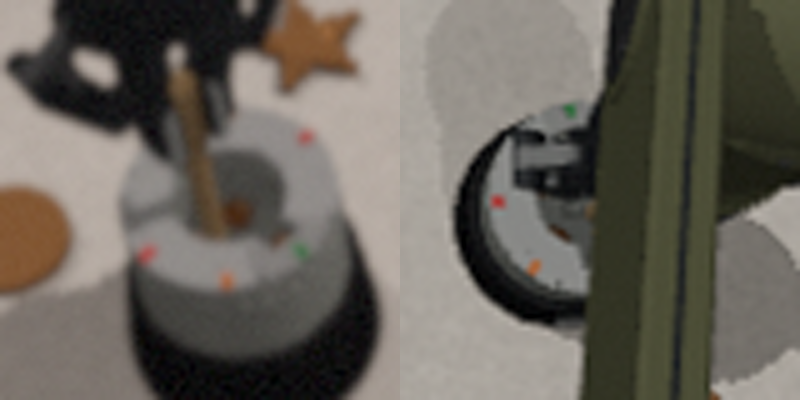

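```bash
python3 -m crank '[[0,0,0,0,0,0,255],[0,0,0,0,0,0,255]]';  python3 - <<'E'
from cell import bot,vision;import numpy as np,cv2
from h import *
s=bot.observe();p=s["tool_pos"];print(p,s["contact_force"],s["moment"])
d=vision.get_image("scene");np.save(f"pics/scene4.npy",d,allow_pickle=True)
u,v=proj(d,p+[0,0,-50]);u,v=int(u),int(v);print(u,v)
cv2.imwrite("pics/a4.png",cv2.resize(d["frame"][v-30:v+30,u-30:u+30,::-1],(600,600),interpolation=cv2.INTER_CUBIC))
E
```

```text
t: 7.9
tool_pos: [504.2, -47.4, 169.7]
tool_rot: [[0.001, 1.0, -0.001], [0.002, -0.001, -1.0], [-1.0, 0.001, -0.002]]
contact_force: [2.9, 4.0, -0.6]
grip_width: 0.171
[504.17569996 -47.44483083 169.71123651] [ 2.92582392  4.02488894 -0.55969977] [ 1.13676206 -0.95527022 -0.03923351]
192 200
```

View pics/a4.png

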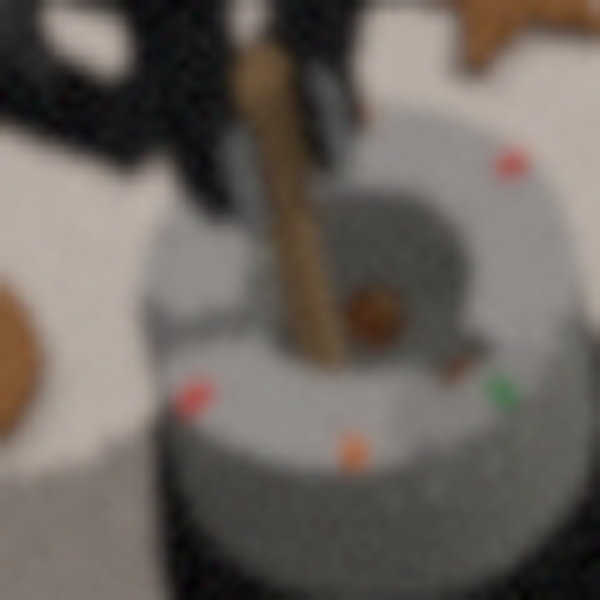

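```bash
python3 -m crank '[[0,0,0,0,0.0046,0,255],[0,0,0,0,0.0044,-0.0004,255],[0,0,0,0,0.004,-0.0015,255],[0,0,0,0,0.0032,-0.0025,255],[0,0,0,0,0.0023,-0.004,255],[0,0,0,0,0.0012,-0.0044,255],[0,0,0,0,0,-0.0046,255],[0,0,0,0,-0.0012,-0.0044,255],[0,0,0,0,0,0,255]]'
python3 - <<'E'
from cell import bot,vision;import numpy as np,cv2
from h import *
s=bot.observe();p=s["tool_pos"];print(p,s["contact_force"],s["moment"])
d=vision.get_image("scene");np.save(f"pics/scene5.npy",d,allow_pickle=True)
u,v=192,200
cv2.imwrite("pics/a5.png",cv2.resize(d["frame"][v-30:v+30,u-30:u+30,::-1],(600,600),interpolation=cv2.INTER_CUBIC))
E
```

```text
t: 8.85
tool_pos: [522.0, -27.1, 169.7]
tool_rot: [[-0.001, 1.0, 0.001], [-0.002, 0.001, -1.0], [-1.0, -0.001, 0.002]]
contact_force: [-2.4, -3.2, -0.7]
grip_width: 0.168
[521.97584207 -27.05472508 169.66727538] [-2.43942591 -3.21657372 -0.72289176] [-1.1071456   0.58031128  0.07057848]
```

View pics/a5.png

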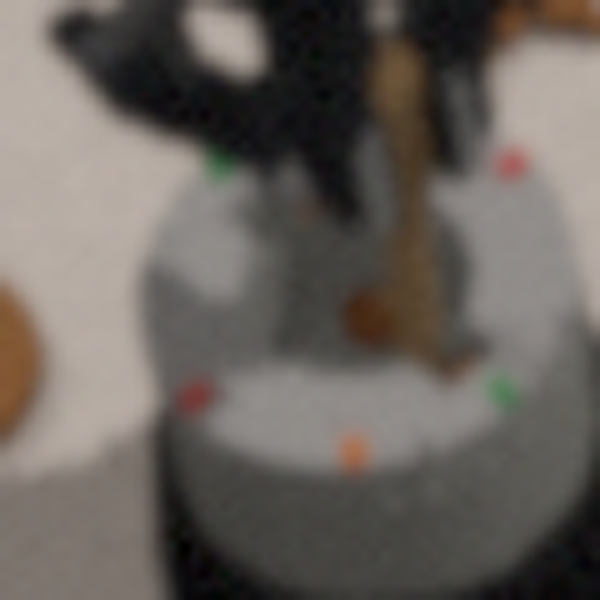

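Run:
```python
from h import *
for i,L in((0,[(162+207/5,168+172/5),(162+152/5,168+187/5),(162+155/5,168+117/5)]),(4,[(199.5,201.3),(207.9,206.3),]),(5,[(199.2,201.7),(207.8,206.6),(192.8,190.8)])):
    d=load("scene",i)
    for u,v in L:
        p=onz(d,u-.5,v-.5,73)[:2]-[504.4,-34.2];print(i,np.round(p,1),np.hypot(*p))
d=load("scene",5)
for a in range(0,360,45):
    print(a,np.round(proj(d,(504.4+20*np.cos(np.radians(a)),-34.2+20*np.sin(np.radians(a)),73)),1))
```

```text
0 [-10.4  17. ] 19.95230809971478
0 [-20.5  -7.6] 21.82015553351909
0 [-52.4  16.9] 55.09560364361084
4 [-18.9  11.9] 22.36463512383517
4 [ 5.4 18.5] 19.30123860917019
5 [-18.5  10.7] 21.347685771991245
5 [ 5.9 17.9] 18.806972496297778
5 [-54.2  17.6] 56.97611884464837
0 [204.7 214.2]
45 [208.1 209.2]
90 [206.5 204. ]
135 [201.  201.6]
180 [194.6 203.3]
225 [191.2 208.1]
270 [192.7 213.4]
315 [198.3 216. ]
```

Run:
```python
from h import *
d=load("scene",5)
for z in (69,90,120,150,180,209): print(z,np.round((np.array(proj(d,(522,-27,z)))-[162,170])*10,0))
from cell import bot
s=bot.observe();print(s["contact_force"],s["tool_pos"],s["moment"])
```

```text
69 [448. 427.]
90 [439. 378.]
120 [425. 306.]
150 [410. 229.]
180 [395. 147.]
209 [379.  65.]
[-3.14932254 -4.04648279 -0.27656414] [522.07978868 -27.1353357  169.72053916] [-1.11174226  0.69967271  0.03624346]
```

```bash
python3 -m crank '[[0,0,0,0,-0.0023,-0.004,255],[0,0,0,0,-0.0032,-0.0032,255],[0,0,0,0,-0.004,-0.0023,255],[0,0,0,0,-0.0044,-0.0012,255],[0,0,0,0,-0.0046,0,255],[0,0,0,0,-0.0044,0.0012,255]]' 110; python3 -m crank '[[0,0,0,0,-0.004,0.0023,255],[0,0,0,0,-0.0032,0.0032,255],[0,0,0,0,-0.0023,0.004,255],[0,0,0,0,-0.0012,0.0044,255]]';python3 - <<'E'
from cell import bot,vision;import numpy as np,cv2
from h import *
s=bot.observe();p=s["tool_pos"];print(p,s["contact_force"],s["moment"])
d=vision.get_image("scene");np.save(f"pics/scene6.npy",d,allow_pickle=True)
u,v=192,200
cv2.imwrite("pics/a6.png",cv2.resize(d["frame"][v-30:v+30,u-30:u+30,::-1],(600,600),interpolation=cv2.INTER_CUBIC))
for z in (69,90,120,150,180,209): print(z,np.round((np.array(proj(d,(*p[:2],z)))-[162,170])*10,0))
E
```

```text
t: 9.5
tool_pos: [501.7, -17.6, 170.5]
tool_rot: [[0.005, 1.0, -0.0], [-0.001, -0.0, -1.0], [-1.0, 0.005, 0.001]]
contact_force: [3.1, -1.5, -0.9]
grip_width: 0.16
t: 9.9
tool_pos: [496.3, -31.2, 172.5]
tool_rot: [[0.016, 1.0, -0.001], [0.0, -0.001, -1.0], [-1.0, 0.016, -0.0]]
contact_force: [8.2, -1.4, -0.6]
grip_width: 0.159
[496.34438961 -31.15567121 172.53857241] [ 8.2273729  -1.35437029 -0.55704501] [-3.67755928e-01 -2.32885778e+00  9.03794319e-04]
69 [369. 367.]
90 [358. 318.]
120 [342. 244.]
150 [326. 166.]
180 [308.  84.]
209 [290.   1.]
```

View pics/a6.png

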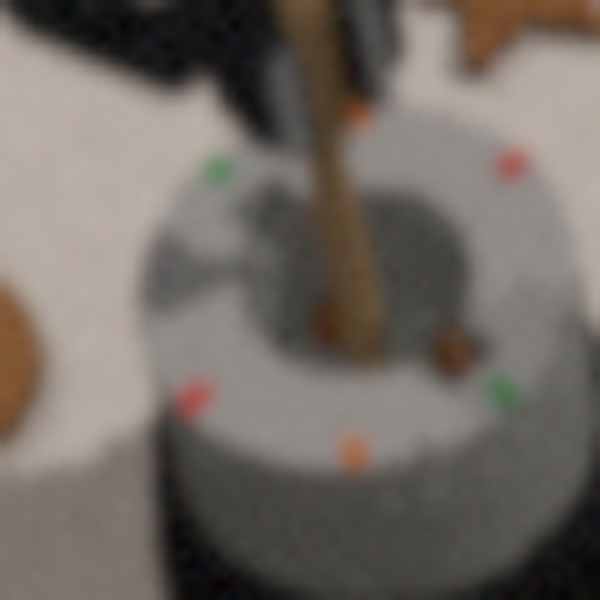

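```bash
python3 -m crank '[[0,0,0,0,0,0.0046,255],[0,0,0,0,0.0012,0.0044,255],[0,0,0,0,0.0023,0.004,255]]'; python3 -m crank '[[0,0,0,0,0.0022,0.005,255],[0,0,0,0,0.0044,0.0025,255],[0,0,0,0,0.0049,0.0013,255]]';python3 - <<'E'
from cell import bot,vision;import numpy as np,cv2
from h import *
s=bot.observe();p=s["tool_pos"];print(p,s["contact_force"],s["moment"])
d=vision.get_image("scene");np.save(f"pics/scene7.npy",d,allow_pickle=True)
u,v=192,200
cv2.imwrite("pics/a7.png",cv2.resize(d["frame"][v-30:v+30,u-30:u+30,::-1],(600,600),interpolation=cv2.INTER_CUBIC))
for z in (69,90,120,150,180,209): print(z,np.round((np.array(proj(d,(*p[:2],z)))-[162,170])*10,0))
E
```

```text
t: 10.25
tool_pos: [496.9, -41.9, 171.7]
tool_rot: [[0.01, 1.0, -0.002], [0.005, -0.002, -1.0], [-1.0, 0.01, -0.005]]
contact_force: [4.0, 7.2, 2.5]
grip_width: 0.157
t: 10.55
tool_pos: [505.0, -46.6, 170.9]
tool_rot: [[0.003, 1.0, -0.004], [0.013, -0.004, -1.0], [-1.0, 0.003, -0.013]]
contact_force: [-0.4, 12.7, 6.2]
grip_width: 0.16
[505.02083635 -46.57725148 170.89336787] [-0.35354615 12.68047189  6.20430398] [ 3.64666665 -0.02584576 -0.0830905 ]
69 [337. 427.]
90 [326. 378.]
120 [309. 305.]
150 [291. 228.]
180 [272. 147.]
209 [253.  64.]
```

View pics/a7.png

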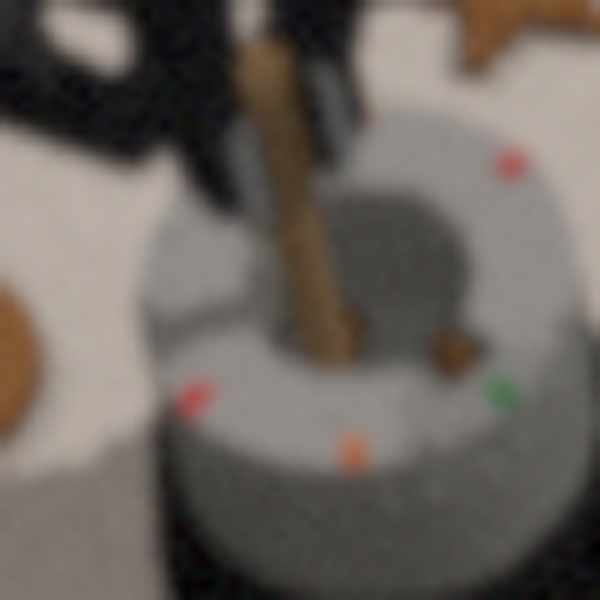

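Run:
```python
from h import *
d=load("scene",2)
print([np.round((np.array(proj(d,(503.9,-50.5,z)))-[148,149])*5) for z in (143,283,290)])
d=load("scene",1)
print([np.round((np.array(proj(d,(482,-276,z)))-[32,186])*4) for z in (144,284,290)])
ims=[]
for i,(u,v) in ((1,(68,215)),(2,(182,170)),(4,(190,185)),(7,(190,185))):
    f=load("scene",i)["frame"][:,:,::-1];ims.append(cv2.resize(f[v-30:v+30,u-20:u+20],(200,300),interpolation=cv2.INTER_CUBIC))
cv2.imwrite("pics/tops.png",np.hstack(ims))
```

```text
[array([209., 232.]), array([160.,  24.]), array([157.,  12.])]
[array([237., 251.]), array([130., 102.]), array([125.,  94.])]
```

View pics/tops.png

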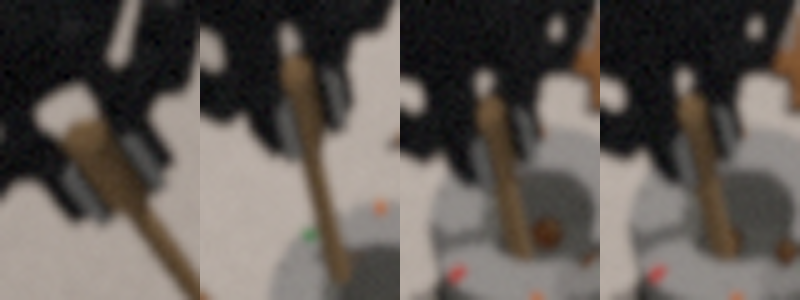

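```bash
python3 -m crank '[[0,0,0,-0.003,0,-0.0035,255],[0,0,0,-0.004,0,-0.003,255],[0,0,0,0,0,0,255]]'; python3 -m crank '[[0,0,0,0,0.0034,0,255],[0,0,0,0,0.0033,-0.0009,255],[0,0,0,0,0.0029,-0.0017,255],[0,0,0,0,0.0024,-0.0024,255],[0,0,0,0,0.0017,-0.0029,255],[0,0,0,0,0.0009,-0.0033,255]]'
```

```text
t: 10.9
tool_pos: [505.0, -44.2, 177.7]
tool_rot: [[0.003, 1.0, -0.0], [0.004, -0.0, -1.0], [-1.0, 0.003, -0.004]]
contact_force: [2.1, 4.9, 1.0]
grip_width: 0.163
t: 11.5
tool_pos: [518.3, -35.3, 176.6]
tool_rot: [[-0.001, 1.0, -0.0], [-0.0, -0.0, -1.0], [-1.0, -0.001, 0.0]]
contact_force: [-0.5, -0.1, -0.0]
grip_width: 0.154
```

```bash
python3 -m crank '[[0,0,0,0,0,-0.0034,255],[0,0,0,0,-0.0009,-0.0033,255],[0,0,0,0,-0.0017,-0.0029,255],[0,0,0,0,-0.0024,-0.0024,255],[0,0,0,0,-0.0029,-0.0017,255],[0,0,0,0,-0.0033,-0.0009,255]]'; python3 -m crank '[[0,0,0,0,-0.0034,0,255],[0,0,0,0,-0.0033,0.0009,255],[0,0,0,0,-0.0029,0.0017,255],[0,0,0,0,-0.0024,0.0024,255],[0,0,0,0,-0.0017,0.0029,255],[0,0,0,0,-0.0009,0.0033,255]]'
python3 - <<'E'
from cell import bot,vision;import numpy as np,cv2
from h import *
s=bot.observe();p=s["tool_pos"];print(p,s["contact_force"],s["moment"])
d=vision.get_image("scene");np.save(f"pics/scene8.npy",d,allow_pickle=True)
u,v=192,200
cv2.imwrite("pics/a8.png",cv2.resize(d["frame"][v-30:v+30,u-30:u+30,::-1],(600,600),interpolation=cv2.INTER_CUBIC))
for z in (77,90,120,150,180,217): print(z,np.round((np.array(proj(d,(*p[:2],z)))-[162,170])*10,0))
E
```

```text
t: 12.1
tool_pos: [507.2, -21.3, 177.1]
tool_rot: [[0.001, 1.0, 0.0], [-0.002, 0.0, -1.0], [-1.0, 0.001, 0.002]]
contact_force: [-0.2, -3.4, 1.3]
grip_width: 0.161
t: 12.7
tool_pos: [494.8, -31.5, 177.6]
tool_rot: [[0.005, 1.0, -0.001], [0.001, -0.001, -1.0], [-1.0, 0.005, -0.001]]
contact_force: [4.2, 1.6, 1.2]
grip_width: 0.158
[494.77923743 -31.49114411 177.6148251 ] [4.16228326 1.58266563 1.18692051] [ 0.63151599 -1.29883386  0.01071778]
77 [360. 345.]
90 [353. 314.]
120 [337. 240.]
150 [320. 163.]
180 [303.  81.]
217 [279. -27.]
```

View pics/a8.png

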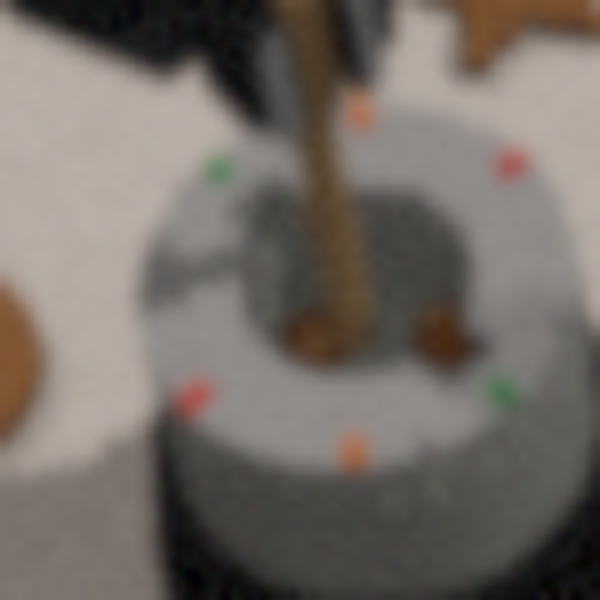

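```bash
python3 -m crank '[[0,0,0,0,0,0.0034,255],[0,0,0,0,0.0009,0.0033,255],[0,0,0,0,0.0017,0.0029,255],[0,0,0,0,0.0024,0.0024,255],[0,0,0,0,0.0029,0.0017,255],[0,0,0,0,0.0033,0.0009,255],[0,0,0,0,0.0034,0,255],[0,0,0,0,0.0033,-0.0009,255],[0,0,0,0,0.0029,-0.0017,255]]'; python3 -m crank '[[0,0,0,-0.005,-0.004,-0.004,255],[0,0,0,-0.015,-0.003,-0.003,255],[0,0,0,-0.02,0,0,255],[0,0,0,-0.02,0,0,255],[0,0,0,-0.015,0,0,255],[0,0,0,0,0,0,255],[0,0,0,0,0,0,255]]'
python3 - <<'E'
from cell import bot,vision;import numpy as np,cv2
from h import *
s=bot.observe();p=s["tool_pos"];print(p,s["contact_force"],s["moment"])
ims=[]
for n in("scene","top"):
    d=vision.get_image(n);np.save(f"pics/{n}9.npy",d,allow_pickle=True)
    u,v=proj(d,p+[0,0,-50]);u,v=int(u),int(v);print(n,u,v)
    ims.append(cv2.resize(d["frame"][v-40:v+40,u-40:u+40,::-1],(400,400),interpolation=cv2.INTER_CUBIC))
    print([np.round((np.array(proj(d,p+[0,0,z]))-[u-40,v-40])*5) for z in (-101,-70,-50,0,39)])
cv2.imwrite("pics/a9.png",np.hstack(ims))
E
```

```text
t: 13.65
tool_pos: [512.1, -43.9, 176.0]
tool_rot: [[-0.003, 1.0, 0.0], [-0.001, 0.0, -1.0], [-1.0, -0.003, 0.001]]
contact_force: [-0.2, 0.2, -0.1]
grip_width: 0.156
t: 14.35
tool_pos: [505.8, -36.7, 251.5]
tool_rot: [[-0.001, 1.0, -0.0], [-0.0, -0.0, -1.0], [-1.0, -0.001, 0.0]]
contact_force: [-0.9, 0.2, -1.0]
grip_width: 0.156
[505.76035858 -36.68836344 251.50276913] [-0.91799218  0.16426464 -0.97159254] [ 0.04207197 -0.006029   -0.00473851]
scene 191 176
[array([220., 272.]), array([211., 230.]), array([205., 202.]), array([188., 126.]), array([174.,  61.])]
top 312 200
[array([187., 217.]), array([196., 209.]), array([202., 203.]), array([219., 187.]), array([234., 174.])]
```

View pics/a9.png

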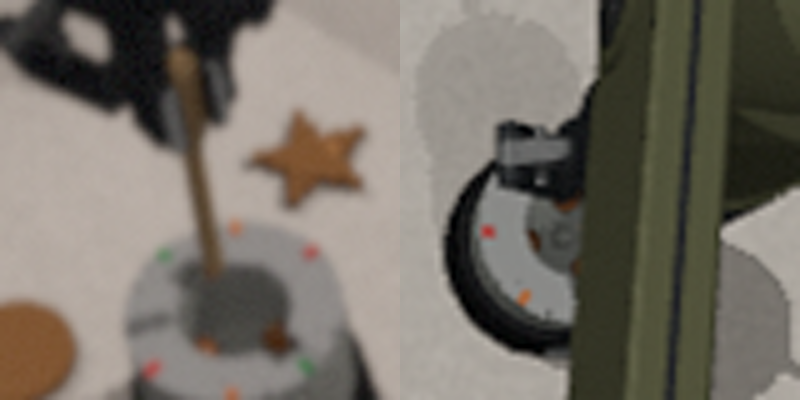

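Run:
```python
from h import *
d=load("scene",9)
f=d["frame"][:,:,::-1]
cv2.imwrite("pics/b9.png",np.hstack([cv2.resize(f[y:y+40,x:x+40],(400,400),interpolation=cv2.INTER_CUBIC) for x,y in((170,136),(175,165))]))
```

```text
(no output)
```

View pics/b9.png

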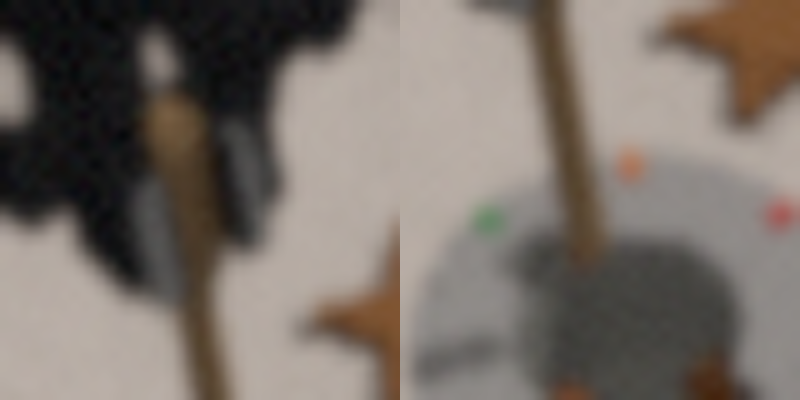

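Run:
```python
from h import *
d=load("scene",9);p=np.array([505.8,-36.7,251.5])
def onplane(u,v,n,c):
    o,r=ray(d,u,v);return o+r*(n@(c-o))/(n@r)
T=(170+17.5-.5,136+11.9-.5);B=(175+18.5-.5,165+24.7-.5)
for n in((0,1,0),):
    n=np.array(n,float);a=onplane(*T,n,p);b=onplane(*B,n,p)
    print(np.round(a-p,1),np.round(b-p,1),np.linalg.norm(a-b),np.degrees(np.arctan2(a[0]-b[0],a[2]-b[2])))
```

```text
[ 5.4  0.  45.9] [  -8.4    0.  -105. ] 151.55369081574784 5.222497927226572
```

Run:
```python
from h import *
d=load("scene",9);p=np.array([505.8,-36.7,251.5])
T=(170+17.5-.5,136+11.9-.5);B=(175+18.5-.5,165+24.7-.5)
for s in(-2,0,2,4,6):
    print(s,np.round(onz(d,*T,p[2]+39+s)-p,1),np.round(onz(d,*B,p[2]-101+s)-p,1))
d=load("scene",2);p=np.array([503.9,-50.5,243.9]);
f=d["frame"][:,:,::-1]
cv2.imwrite("pics/b2.png",np.hstack([cv2.resize(f[y:y+40,x:x+40],(400,400),interpolation=cv2.INTER_CUBIC) for x,y in((165,136),(170,165))]))
```

```text
-2 [-1.8  3.5 37. ] [  -7.    -0.6 -103. ]
0 [-0.2  2.7 39. ] [  -5.7   -1.3 -101. ]
2 [ 1.5  1.9 41. ] [ -4.4  -1.9 -99. ]
4 [ 3.1  1.1 43. ] [ -3.   -2.5 -97. ]
6 [ 4.7  0.3 45. ] [ -1.7  -3.2 -95. ]
```

View pics/b2.png

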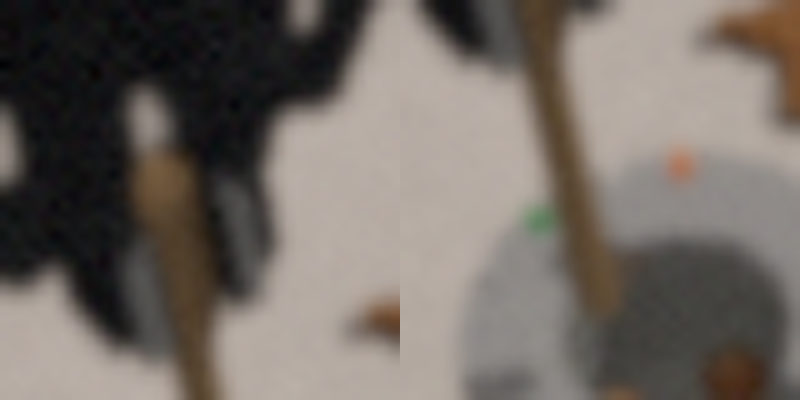

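```bash
python3 -m crank '[[0,0,0,0,-0.0039,0.0398,255],[0,0,0,0,-0.0039,0.0398,255],[0,0,0,0,-0.0039,0.0398,255],[0,0,0,0,-0.0039,0.0398,255],[0,0,0,0,-0.0039,0.0398,255],[0,0,0,0,-0.0039,0.0398,255],[0,0.027,0.042,0,0,0,255],[0,0,0,0,0,0,255],[0,0,0,0,0,0,255],[0,0,0,0,0,0,255]]'
cat >> h.py <<'E'
def snap(tag,uvz,r,names=("scene","top"),S=400):
    from cell import bot,vision
    s=bot.observe();p=s["tool_pos"];print(np.round(p,1),np.round(s["contact_force"],1),np.round(s["moment"],2),s["t"],s["grip_width"])
    ims=[]
    for n in names:
        d=vision.get_image(n);np.save(f"pics/{n}{tag}.npy",d,allow_pickle=True)
        u,v=proj(d,uvz);u=min(max(int(u),r),512-r);v=min(max(int(v),r),384-r);print(n,"origin",u-r,v-r,"scale",S/2/r)
        ims.append(cv2.resize(d["frame"][v-r:v+r,u-r:u+r,::-1],(S,S),interpolation=cv2.INTER_CUBIC))
    cv2.imwrite(f"pics/s{tag}.png",np.hstack(ims))
E
python3 - <<'E'
from h import *
snap(10,(483,-275,150),40)
E
```

```text
t: 15.45
tool_pos: [482.7, -274.5, 251.3]
tool_rot: [[0.041, 0.999, 0.001], [0.028, 0.0, -1.0], [-0.999, 0.041, -0.028]]
contact_force: [-0.9, -0.1, -0.5]
grip_width: 0.161
[ 482.7 -274.5  251.3] [-0.9 -0.1 -0.5] [ 0.02 -0.01 -0.01] 15.45 0.16072131946334123
scene origin 50 207 scale 5.0
top origin 364 171 scale 5.0
```

View pics/s10.png

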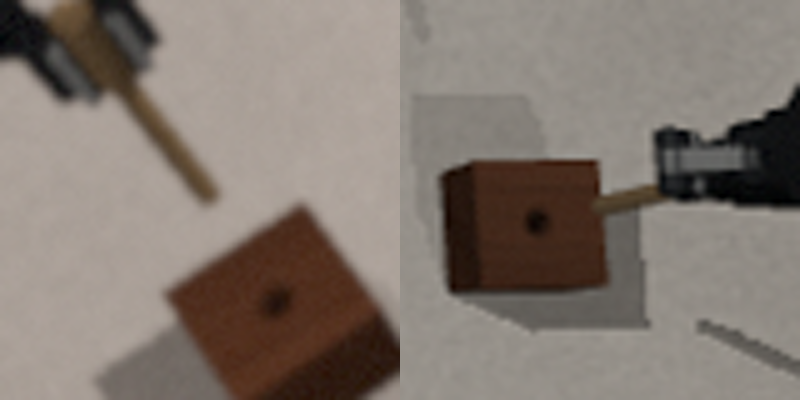

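Run:
```python
from h import *
for n,ox,oy,L in(("scene",50,207,[(207,191,152),(276,301,60),(72,8,292)]),("top",364,171,[(202,206,152),(138,222,60)])):
    d=load(n,10)
    for u,v,z in L: print(n,z,np.round(onz(d,ox+(u+.5)/5-.5,oy+(v+.5)/5-.5,z),1))
    print(np.round((np.array(proj(d,(482.7,-274.5,152)))-[ox,oy])*5))
```

```text
scene 152 [ 479.1 -271.9  152. ]
scene 60 [ 483.4 -274.5   60. ]
scene 292 [ 481.9 -273.8  292. ]
[203. 199.]
top 152 [ 482.5 -271.8  152. ]
top 60 [ 483.4 -274.4   60. ]
[205. 204.]
```

```bash
python3 -m crank '[[0,0,0,0.025,0.0008,0.0029,255],[0,0,0,0.025,-0.001,0.0007,255],[0,0,0,0.025,-0.001,0.0007,255],[0,0,0,0.01,-0.0004,0.0003,255],[0,0,0,0,0,0,255],[0,0,0,0,0,0,255]]'
python3 - <<'E'
from h import *
snap(11,(483,-275,70),25)
E
```

```text
t: 16.15
tool_pos: [485.6, -277.8, 167.5]
tool_rot: [[0.043, 0.999, 0.001], [0.026, -0.0, -1.0], [-0.999, 0.043, -0.026]]
contact_force: [-0.4, -0.2, 0.2]
grip_width: 0.161
[ 485.6 -277.8  167.5] [-0.4 -0.2  0.2] [ 0.01  0.03 -0.02] 16.15 0.1606624146756391
scene origin 78 239 scale 8.0
top origin 367 189 scale 8.0
```

View pics/s11.png

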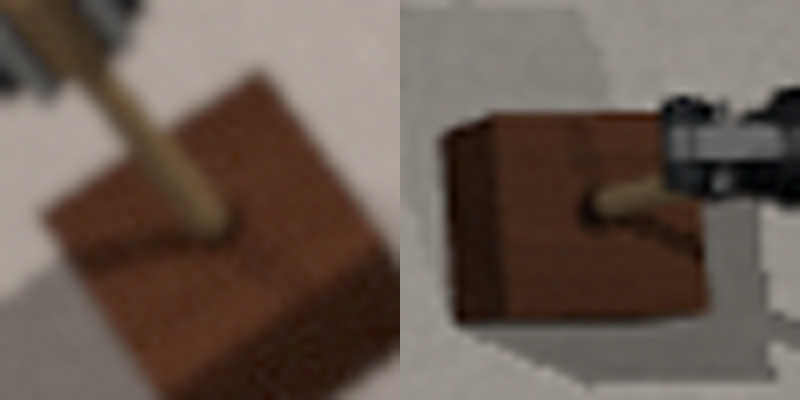

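```bash
python3 -m crank '[[0,0,0,0.008,-0.0003,0.0002,255],[0,0,0,0.008,-0.0003,0.0002,255],[0,0,0,0,0,0,255]]';python3 -m crank '[[0,0,0,0.006,-0.0003,0.0002,255],[0,0,0,0.006,-0.0003,0.0002,255],[0,0,0,0,0,0,255]]'
```

```text
t: 16.55
tool_pos: [484.6, -277.6, 150.7]
tool_rot: [[0.042, 0.999, 0.0], [0.027, -0.001, -1.0], [-0.999, 0.042, -0.027]]
contact_force: [0.2, 0.5, -1.0]
grip_width: 0.157
t: 16.85
tool_pos: [484.3, -277.4, 137.4]
tool_rot: [[0.04, 0.999, 0.0], [0.028, -0.001, -1.0], [-0.999, 0.04, -0.028]]
contact_force: [0.0, 0.5, -0.6]
grip_width: 0.159
```

```bash
python3 -m crank '[[0,0,0,0.008,-0.0003,0.0002,255],[0,0,0,0.007,-0.0003,0.0002,255],[0,0,0,0.005,-0.0002,0.0001,255],[0,0,0,0,0,0,255]]';python3 -m crank '[[0,0,0,0.003,0,0,255],[0,0,0,0.002,0,0,255],[0,0,0,0,0,0,255]]'
```

```text
t: 17.25
tool_pos: [484.5, -277.4, 117.5]
tool_rot: [[0.041, 0.999, 0.0], [0.028, -0.001, -1.0], [-0.999, 0.041, -0.028]]
contact_force: [-0.2, 0.3, -1.2]
grip_width: 0.158
t: 17.55
tool_pos: [485.0, -277.6, 113.5]
tool_rot: [[0.042, 0.999, 0.0], [0.027, -0.001, -1.0], [-0.999, 0.042, -0.027]]
contact_force: [-0.9, -0.7, -0.8]
grip_width: 0.162
```

```bash
python3 -m crank '[[0,0,0,0.002,0,0,255],[0,0,0,0.001,0,0,255],[0,0,0,0,0,0,255]]';python3 -m crank '[[0,0,0,0.002,0,0,255],[0,0,0,0.001,0,0,255],[0,0,0,0,0,0,255]]'
```

```text
t: 17.85
tool_pos: [485.2, -277.6, 111.4]
tool_rot: [[0.042, 0.999, 0.0], [0.027, -0.001, -1.0], [-0.999, 0.042, -0.027]]
contact_force: [-1.9, 1.0, 4.9]
grip_width: 0.159
t: 18.15
tool_pos: [485.7, -277.7, 111.1]
tool_rot: [[0.044, 0.999, 0.001], [0.026, -0.001, -1.0], [-0.999, 0.044, -0.026]]
contact_force: [-6.3, 3.0, 22.1]
grip_width: 0.158
```

```bash
python3 -m crank '[[0,0,0,-0.002,0,0,255],[0,0,0,0,0,0,150],[0,0,0,0,0,0,100],[0,0,0,0,0,0,0],[0,0,0,0,0,0,0],[0,0,0,0,0,0,0],[0,-0.027,-0.042,0,0,0,0],[0,0,0,-0.02,0,0,0],[0,0,0,-0.04,0,0,0],[0,0,0,-0.04,0,0,0],[0,0,0,-0.03,0,0,0]]' 40
python3 - <<'E'
from h import *
snap(12,(483,-275,70),35)
E
```

```text
t: 19.25
tool_pos: [485.9, -277.8, 241.9]
tool_rot: [[0.002, 1.0, -0.0], [-0.001, -0.0, -1.0], [-1.0, 0.002, 0.001]]
contact_force: [1.4, -0.9, -0.3]
grip_width: 1.001
[ 485.9 -277.8  241.9] [ 1.4 -0.9 -0.3] [-0.02 -0.05  0.03] 19.25 1.001192168616797
scene origin 68 229 scale 5.714285714285714
top origin 357 179 scale 5.714285714285714
```

View pics/s12.png

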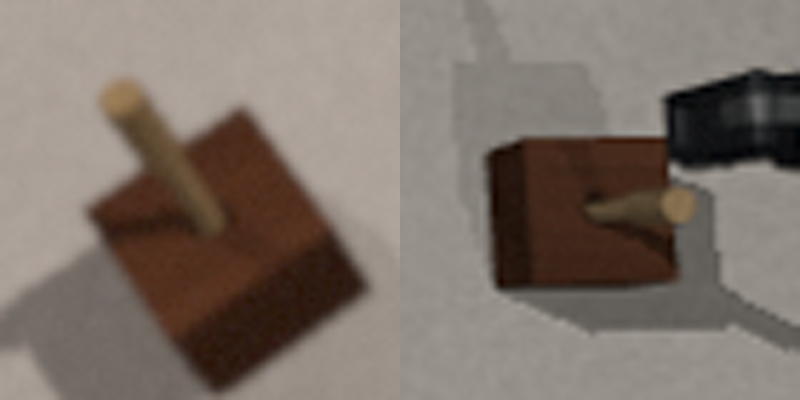

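Run:
```python
from h import *
for z in(150,153,156):
  print(z,onz(load("scene",12),68+123.5/5.714-.5,229+97.5/5.714-.5,z),onz(load("top",12),357+279.5/5.714-.5,179+206.5/5.714-.5,z))
  print(z,onz(load("scene",0),65+130.5/5-.5,225+113.5/5-.5,z),onz(load("top",0),358+297.5/6.25-.5,183+186.5/6.25-.5,z))
```

```text
150 [ 476.76618831 -275.62859597  150.        ] [ 475.58273769 -275.64840743  150.        ]
150 [ 482.03232883 -275.08367163  150.        ] [ 481.33349272 -275.33150675  150.        ]
153 [ 478.85190739 -275.60775713  153.        ] [ 475.29926803 -274.37696069  153.        ]
153 [ 484.09656363 -275.06505591  153.        ] [ 481.0300327  -274.06116161  153.        ]
156 [ 480.93762648 -275.58691829  156.        ] [ 475.01579838 -273.10551396  156.        ]
156 [ 486.16079843 -275.0464402   156.        ] [ 480.72657269 -272.79081646  156.        ]
```

```bash
python3 -m crank '[[0,0,0,0,0.0033,-0.0459,0],[0,0,0,0,0.0033,-0.0459,0],[0,0,0,0,0.0033,-0.0459,0],[0,0,0,0,0.0033,-0.0459,0],[0,0,0,0,0.0033,-0.0459,0],[0,0,0,0,0.0033,-0.0459,0],[0,0,0,0,0.0033,-0.0459,0],[0,0,0,0,0.0033,-0.0459,0],[0,0,0,0,0.0033,-0.0459,0],[0,0,0,0,0.0033,-0.0459,0],[0,0,0,0,0.0033,-0.0459,0],[0,0,0,0,0.0033,-0.0459,0]]'; python3 -m crank '[[-0.145,0,0,0,0,0,0],[-0.145,0,0,0,0,0,0],[-0.145,0,0,0,0,0,0],[-0.145,0,0,0,0,0,0],[-0.145,0,0,0,0,0,0],[-0.145,0,0,0,0,0,0],[-0.145,0,0,0,0,0,0],[-0.145,0,0,0,0,0,0],[-0.145,0,0,0,0,0,0],[-0.145,0,0,0,0,0,0],[-0.145,0,0,0,0,0,0],[-0.145,0,0,0,0,0,0]]'; python3 -m crank '[[-0.145,0,0,0,0,0,0],[-0.145,0,0,0,0,0,0],[-0.145,0,0,0,0,0,0],[-0.145,0,0,0,0,0,0],[-0.116,0,0,0,0,0,0],[0,0,0,0,0,0,0],[0,0,0,0,0,0,0]]'
python3 - <<'E'
from h import *
snap(13,(526,273,20),25)
E
```

```text
t: 20.55
tool_pos: [524.3, 275.0, 238.4]
tool_rot: [[-0.001, 1.0, -0.0], [-0.001, -0.0, -1.0], [-1.0, -0.001, 0.001]]
contact_force: [0.3, -0.1, -1.0]
grip_width: 1.001
t: 21.75
tool_pos: [524.4, 273.0, 238.2]
tool_rot: [[-0.002, -0.174, 0.985], [-0.001, 0.985, 0.174], [-1.0, -0.0, -0.002]]
contact_force: [0.1, -0.0, 0.1]
grip_width: 0.998
t: 22.45
tool_pos: [524.6, 273.1, 238.8]
tool_rot: [[-0.001, -0.759, 0.651], [-0.001, 0.651, 0.759], [-1.0, 0.001, -0.001]]
contact_force: [0.1, -0.1, -0.9]
grip_width: 0.999
[524.6 273.1 238.8] [ 0.1 -0.1 -0.9] [-0.02 -0.03  0.01] 22.45 0.9991852778276091
scene origin 274 136 scale 8.0
top origin 169 178 scale 8.0
```

View pics/s13.png

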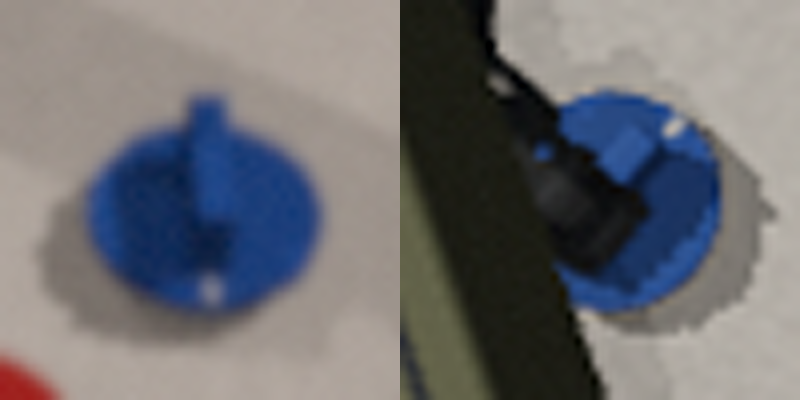

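Run:
```python
from h import *
print(onz(load("scene",13),299.3,162.6,16.5),onz(load("top",0),194.9,202.7,17.5))
```

```text
[526.97268526 273.27485347  16.5       ] [527.93012839 272.99333531  17.5       ]
```

```bash
python3 -m crank '[[0,0,0,0.04,-0.0018,0.0018,0],[0,0,0,0.045,0,0,0],[0,0,0,0.045,0,0,0],[0,0,0,0.04,0,0,0],[0,0,0,0.025,0,0,0],[0,0,0,0.012,0,0,0],[0,0,0,0,0,0,0],[0,0,0,0,0,0,0]]'
python3 - <<'E'
from h import *
snap(14,(526,273,30),30)
E
```

```text
t: 23.35
tool_pos: [528.5, 273.9, 33.6]
tool_rot: [[0.002, -0.761, 0.649], [0.001, 0.649, 0.761], [-1.0, -0.001, 0.002]]
contact_force: [0.3, 0.7, 0.5]
grip_width: 1.002
[528.5 273.9  33.6] [0.3 0.7 0.5] [0.01 0.   0.08] 23.35 1.001552655617242
scene origin 269 129 scale 6.666666666666667
top origin 164 172 scale 6.666666666666667
```

View pics/s14.png

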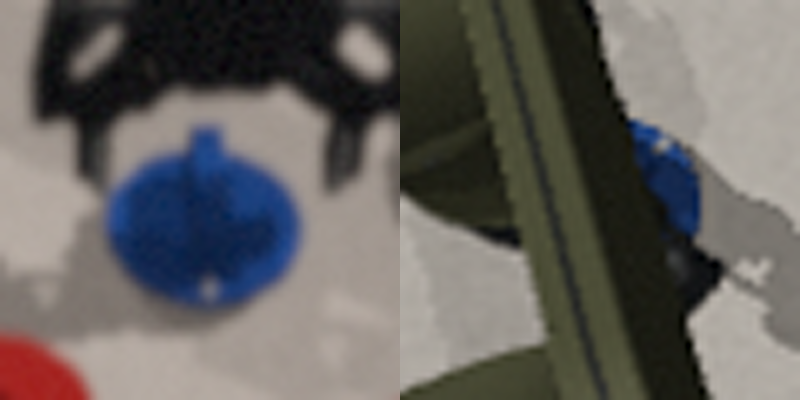

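```bash
python3 -m crank '[[0,0,0,0.0095,0.0007,-0.0012,0],[0,0,0,0,0,0,0],[0,0,0,0,0,0,100],[0,0,0,0,0,0,160],[0,0,0,0,0,0,190],[0,0,0,0,0,0,220],[0,0,0,0,0,0,255],[0,0,0,0,0,0,255],[0,0,0,0,0,0,255],[0,0,0,0,0,0,255]]' 60
```

```text
t: 24.45
tool_pos: [526.5, 273.1, 23.4]
tool_rot: [[0.001, -0.761, 0.649], [0.0, 0.649, 0.761], [-1.0, -0.0, 0.001]]
contact_force: [0.2, 1.1, 1.8]
grip_width: 0.149
```

```bash
python3 -m crank '[[0,0,0,-0.01,0,0,255],[0,0,0,-0.025,0,0,255],[0,0,0,-0.04,0,0,255],[0,0,0,-0.045,0,0,255],[0,0,0,-0.035,0,0,255],[0,0,0,-0.01,0,0,255],[0,0,0,0,0,0,255],[0,0,0,0,0,0,255]]'
python3 - <<'E'
from h import *
snap(15,(526,273,190),30)
E
```

```text
t: 25.25
tool_pos: [524.9, 272.4, 186.7]
tool_rot: [[-0.003, -0.761, 0.649], [-0.001, 0.649, 0.761], [-1.0, 0.001, -0.003]]
contact_force: [-0.5, 0.2, -1.1]
grip_width: 0.147
[524.9 272.4 186.7] [-0.5  0.2 -1.1] [-0.06  0.03  0.01] 25.25 0.14749931320067022
scene origin 274 86 scale 6.666666666666667
top origin 151 163 scale 6.666666666666667
```

View pics/s15.png

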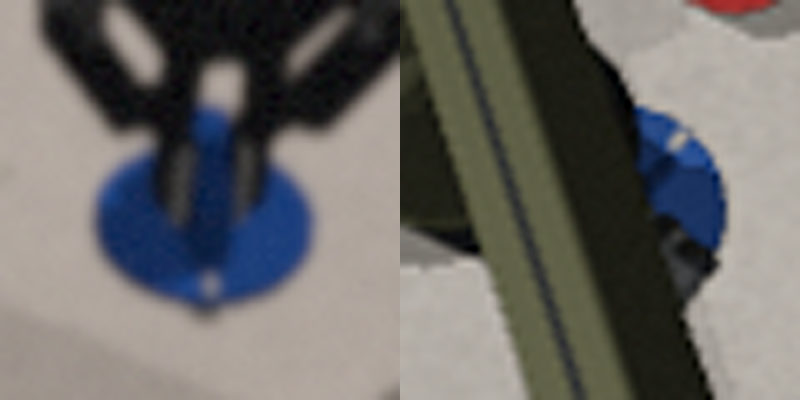

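Run:
```python
from h import *
D=37.2*np.array([.761,-.649,0]);p=np.array([524.9,272.4,0])
a=onz(load("scene",15),*refine(load("scene",15),304.9,127.95,"w",2),182.8);b=onz(load("top",15),*refine(load("top",15),151+277.5/6.667-.5,163+142.5/6.667-.5,"w",2),182.8)
for x in(a,b):
    c=x-D-p;print(x,c[:2],"along",c[:2]@D[:2]/37.2)
```

```text
[550.37119649 251.12479577 182.8       ] [-2.83800351  2.86759577] along -4.020790324399496
[553.25805919 249.46298948 182.8       ] [0.04885919 1.20578948] along -0.7453755308721964
```

```bash
python3 -m crank '[[0,0,0,0,-0.012,-0.016,255],[0,0,0,0,-0.023,-0.0307,255],[0,0,0,0,-0.023,-0.0307,255],[0,0,0,0,-0.023,-0.0307,255],[0,0,0,0,-0.023,-0.0307,255],[0,0,0,0,-0.023,-0.0307,255],[0,0,0,0,-0.023,-0.0307,255],[0,0,0,0,-0.023,-0.0307,255],[0,0,0,0,-0.0112,-0.0151,255]]'; python3 -m crank '[[-0.1415,0,0,0,0,0,255],[-0.1415,0,0,0,0,0,255],[-0.1415,0,0,0,0,0,255],[-0.1415,0,0,0,0,0,255],[-0.1415,0,0,0,0,0,255],[-0.1415,0,0,0,0,0,255],[0,0,0,0,0,0,255],[0,0,0,0,0,0,255],[0,0,0,0,0,0,255]]'
python3 - <<'E'
from h import *
snap(16,(505,-34,150),30)
E
```

```text
t: 26.25
tool_pos: [505.2, -36.4, 186.2]
tool_rot: [[-0.004, -0.76, 0.65], [-0.001, 0.65, 0.76], [-1.0, 0.003, -0.003]]
contact_force: [-0.5, 0.2, -0.9]
grip_width: 0.15
t: 27.15
tool_pos: [506.4, -33.7, 187.4]
tool_rot: [[-0.002, -0.99, -0.14], [0.0, -0.14, 0.99], [-1.0, 0.002, 0.0]]
contact_force: [1.1, 0.1, -1.4]
grip_width: 0.15
[506.4 -33.7 187.4] [ 1.1  0.1 -1.4] [0.01 0.03 0.01] 27.15 0.15022771360274845
scene origin 165 159 scale 6.666666666666667
top origin 278 173 scale 6.666666666666667
```

View pics/s16.png

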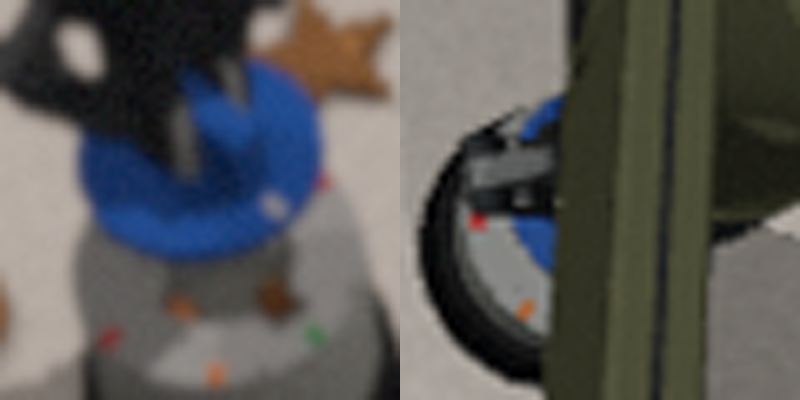

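Run:
```python
from h import *
d=load("scene",16)
m=refine(d,165+275.5/6.667-.5,159+205.5/6.667-.5,"w",2);print(m)
y=np.radians(8.05);D=37.2*np.array([np.cos(y),np.sin(y),0])
x=onz(d,*m,183.5);print("mark",x,"centre",x-D)
# cap silhouette: blue mask points vs predicted circle
hsv=cv2.cvtColor(d["frame"],cv2.COLOR_RGB2HSV);B=cv2.inRange(hsv,(100,120,30),(125,255,255))[150:215,165:230]
ys,xs=np.nonzero(B);print("mask x",xs.min()+165,xs.max()+165,"y",ys.min()+150,ys.max()+150)
for c in ((504.4,-34.2),(506.4,-33.7),(503,-34)):
    a=np.linspace(0,2*np.pi,200);P=np.array([proj(d,(c[0]+40*np.cos(t),c[1]+40*np.sin(t),z)) for z in(177.5,183.5) for t in a]);print(c,P.min(0),P.max(0))
```

```text
(np.float64(205.71887323943665), np.float64(189.51661971830987))
mark [540.03229098 -28.78633869 183.5       ] centre [503.19885085 -33.99572327 183.5       ]
mask x 178 212 y 168 197
(504.4, -34.2) [174.67772669 165.71331822] [212.78828763 197.70758017]
(506.4, -33.7) [175.40680887 166.14011306] [213.5423353  198.18225183]
(503, -34) [174.38463576 165.2857196 ] [212.46704741 197.23256391]
```

```bash
python3 -m crank '[[0,0,0,0.012,-0.0008,-0.0005,255],[0,0,0,0.02,0,0,255],[0,0,0,0.01,0,0,255],[0,0,0,0,0,0,255],[0,0,0,0,0,0,255]]'; python3 -m crank '[[0,0,0,0.004,0,0,255],[0,0,0,0.003,0,0,255],[0,0,0,0,0,0,255]]'
```

```text
t: 27.75
tool_pos: [507.6, -34.1, 145.9]
tool_rot: [[-0.001, -0.99, -0.143], [0.0, -0.143, 0.99], [-1.0, 0.001, 0.0]]
contact_force: [-0.1, -0.4, -0.9]
grip_width: 0.154
t: 28.05
tool_pos: [508.9, -34.2, 142.9]
tool_rot: [[0.004, -0.99, -0.143], [-0.001, -0.143, 0.99], [-1.0, -0.004, -0.001]]
contact_force: [-6.6, 1.1, 20.9]
grip_width: 0.153
```

```bash
python3 -m crank '[[0,0,0,-0.004,0,0,255],[0,0,0,-0.002,0,0,255],[0,0,0,0,0,0,255],[0,0,0,0,0,0,255]]'
python3 - <<'E'
from h import *
snap(17,(505,-34,130),25)
E
```

```text
t: 28.45
tool_pos: [507.6, -34.1, 144.9]
tool_rot: [[-0.0, -0.99, -0.143], [0.0, -0.143, 0.99], [-1.0, 0.0, 0.0]]
contact_force: [0.2, 0.2, -2.0]
grip_width: 0.152
[507.6 -34.1 144.9] [ 0.2  0.2 -2. ] [-0.02 -0.02  0.05] 28.45 0.15179914587874638
scene origin 171 169 scale 8.0
top origin 282 179 scale 8.0
```

View pics/s17.png

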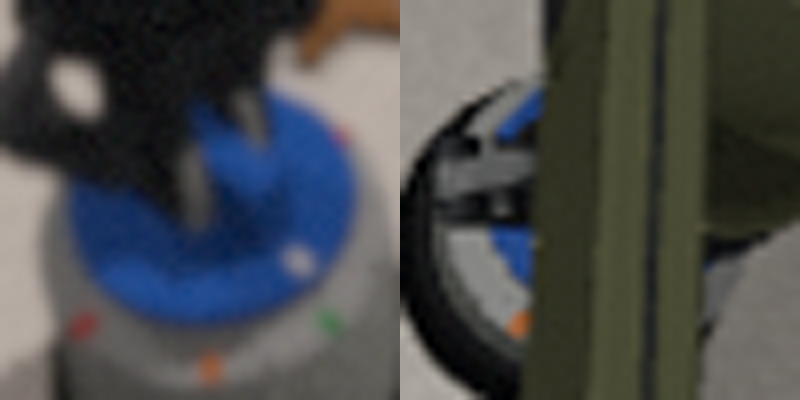

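Run:
```python
from h import *
d=load("scene",17)
m=refine(d,171+299.5/8-.5,169+261.5/8-.5,"w",2)
y=np.radians(8.2);D=37.2*np.array([np.cos(y),np.sin(y),0])
for z in(141,):
    x=onz(d,*m,z);print(m,"mark",x,"centre",x-D)
hsv=cv2.cvtColor(d["frame"],cv2.COLOR_RGB2HSV);B=cv2.inRange(hsv,(100,120,30),(125,255,255))[160:225,165:230]
ys,xs=np.nonzero(B);print("mask x",xs.min()+165,xs.max()+165,"y",ys.min()+160,ys.max()+160)
for c in ((504.4,-34.2),(506.4,-34.2),(503,-34),(504.4,-32.2)):
    a=np.linspace(0,2*np.pi,200);P=np.array([proj(d,(c[0]+40*np.cos(t),c[1]+40*np.sin(t),z)) for z in(135,141) for t in a]);print(c,P.min(0),P.max(0))
for k,u,v in(("g",330,321),("o",211,367),("r",84,324),("r",341,137)):
    print(k,onz(d,*refine(d,171+(u+.5)/8-.5,169+(v+.5)/8-.5,k,2),120))
```

```text
(np.float64(208.044921875), np.float64(201.236328125)) mark [541.26593116 -28.89094911 141.        ] centre [504.44625537 -34.19674545 141.        ]
mask x 180 214 y 181 209
(504.4, -34.2) [177.85095914 177.46886296] [214.50306331 208.78249783]
(506.4, -34.2) [178.36606112 178.00484658] [215.05026616 209.37567326]
(503, -34) [177.56649101 177.04809393] [214.19256113 208.31700336]
(504.4, -32.2) [178.60555175 177.00658662] [215.22167952 208.27228168]
g [549.71240418 -27.77271565 120.        ]
o [540.7360559  -61.43643472 120.        ]
r [506.71192647 -79.85769612 120.        ]
r [501.52009096  15.34113029 120.        ]
```

```bash
python3 -m crank '[[0,0,0,0.003,0,0,255],[0,0,0,0.0015,0,0,255],[0,0,0,0,0,0,255],[0,0,0,0,0,0,255]]'
python3 - <<'E'
from cell import bot;import numpy as np
s=bot.observe();print(np.round(s["tool_pos"],2),np.round(s["contact_force"],2),np.round(s["moment"],3),np.round(s["tool_rot"],4).tolist())
E
```

```text
t: 28.95
tool_pos: [507.9, -34.2, 142.6]
tool_rot: [[0.001, -0.99, -0.143], [-0.0, -0.143, 0.99], [-1.0, -0.001, -0.001]]
contact_force: [-5.4, 0.5, 16.0]
grip_width: 0.155
[507.86 -34.2  142.65] [-5.41  0.54 16.02] [-0.016  0.577  0.033] [[0.0014, -0.9897, -0.1429], [-0.0005, -0.1429, 0.9897], [-1.0, -0.0013, -0.0007]]
```

```bash
python3 -m crank '[[0,0,0,-0.004,0,0,255],[0,0,0,0,0.002,0.0003,255],[0,0,0,0.003,0,0,255],[0,0,0,0.0015,0,0,255],[0,0,0,0,0,0,255],[0,0,0,0,0,0,255]]'
python3 - <<'E'
from cell import bot;import numpy as np
s=bot.observe();print(np.round(s["tool_pos"],2),np.round(s["contact_force"],2),np.round(s["moment"],3));F=s["contact_force"];M=s["moment"];L=.205
print("r",1e3*(-L*F[0]-M[1])/F[2],1e3*(M[0]-L*F[1])/F[2])
E
```

```text
t: 29.55
tool_pos: [505.5, -34.0, 139.7]
tool_rot: [[-0.001, -0.99, -0.143], [0.0, -0.143, 0.99], [-1.0, 0.001, 0.0]]
contact_force: [0.4, -0.4, -0.7]
grip_width: 0.149
[505.45 -34.05 139.66] [ 0.37 -0.44 -0.7 ] [ 0.023  0.044 -0.008]
r 171.88291594731587 -160.46301945423343
```

It's through the slots now with no force; continuing down.

```bash
python3 -m crank '[[0,0,0,0.003,0,0,255],[0,0,0,0.003,0,0,255],[0,0,0,0.002,0,0,255],[0,0,0,0,0,0,255]]';  python3 -m crank '[[0,0,0,0.002,0,0,255],[0,0,0,0.0015,0,0,255],[0,0,0,0,0,0,255]]'; python3 -c "
from cell import bot;s=bot.observe();print(s['moment'])"
```

```text
t: 29.95
tool_pos: [505.3, -34.0, 131.7]
tool_rot: [[-0.001, -0.99, -0.143], [0.0, -0.143, 0.99], [-1.0, 0.001, 0.0]]
contact_force: [0.0, -0.2, -0.4]
grip_width: 0.153
t: 30.25
tool_pos: [505.9, -34.1, 129.8]
tool_rot: [[0.001, -0.99, -0.143], [-0.0, -0.143, 0.99], [-1.0, -0.001, -0.0]]
contact_force: [-2.2, 0.2, 7.0]
grip_width: 0.15
[0.0256055  0.36600004 0.024336  ]
```

```bash
python3 -m crank '[[0,0,0,0,0,0,255],[0.06,0,0,0,0,0,255],[0.07,0,0,0,0,0,255],[0.07,0,0,0,0,0,255],[0.07,0,0,0,0,0,255],[0.07,0,0,0,0,0,255],[0.07,0,0,0,0,0,255],[0.07,0,0,0,0,0,255],[0,0,0,0,0,0,255],[0,0,0,0,0,0,255]]' 90
python3 - <<'E'
from h import *
snap(18,(505,-34,125),25)
E
```

```text
t: 31.25
tool_pos: [506.6, -34.6, 129.9]
tool_rot: [[0.002, -0.944, 0.33], [-0.001, 0.33, 0.944], [-1.0, -0.003, -0.0]]
contact_force: [-1.4, 0.3, 7.4]
grip_width: 0.147
[506.6 -34.6 129.9] [-1.4  0.3  7.4] [-0.22  0.31 -0.05] 31.25 0.147367420400354
scene origin 172 171 scale 8.0
top origin 281 180 scale 8.0
```

View pics/s18.png

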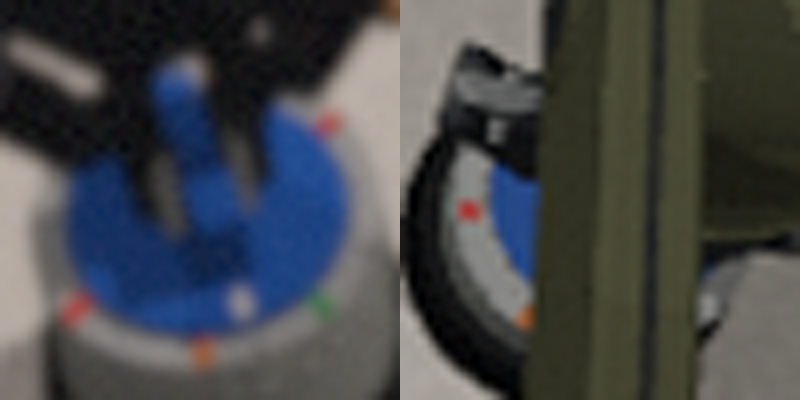

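```bash
cat > m.py <<'E'
from h import *
def mark(tag,u,v,ox,oy,s=8):
    d=load("scene",tag);m=refine(d,ox+(u+.5)/s-.5,oy+(v+.5)/s-.5,"w",2);x=onz(d,*m,126)
    c=np.array([504.45,-34.2]);w=x[:2]-c;print(m,x,"r",np.hypot(*w),"twist",8.15-np.degrees(np.arctan2(w[1],w[0])))
E
python3 -c "
from m import *
mark(18,240,302,172,171)"
```

```text
(np.float64(201.70450606585786), np.float64(208.51256499133447)) [538.53878957 -45.95078526 126.        ] r 36.057267344663764 twist 27.16964258311082
```

```bash
python3 -m crank '[[0.06,0,0,0,0,0,255],[0.07,0,0,0,0,0,255],[0.07,0,0,0,0,0,255],[0.06,0,0,0,0,0,255],[0.045,0,0,0,0,0,255],[0,0,0,0,0,0,255],[0,0,0,0,0,0,255],[0,0,0,0,0,0,255]]'
python3 - <<'E'
from h import *
snap(19,(505,-34,125),25)
E
```

```text
t: 32.15
tool_pos: [506.3, -34.9, 129.9]
tool_rot: [[0.002, -0.801, 0.598], [-0.002, 0.598, 0.801], [-1.0, -0.002, -0.0]]
contact_force: [-1.4, -1.4, 6.3]
grip_width: 0.145
[506.3 -34.9 129.9] [-1.4 -1.4  6.3] [-0.36  0.37  0.09] 32.15 0.14531520733780853
scene origin 172 171 scale 8.0
top origin 281 180 scale 8.0
```

View pics/s19.png

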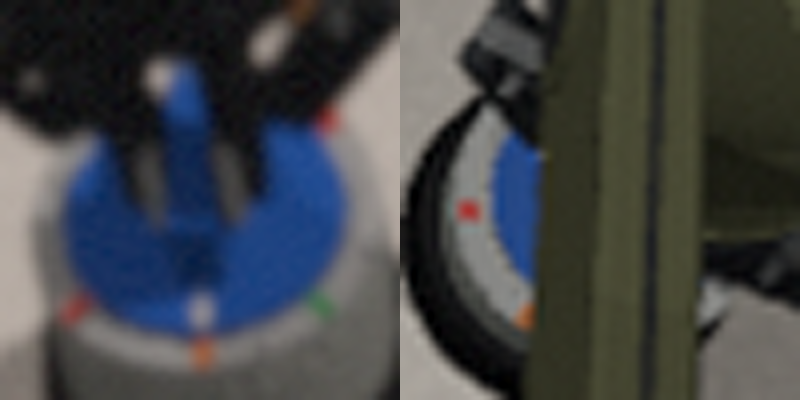

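The lid's white mark at (202,310) sits next to the orange mark at (204,352). One last full check before I hand in.

Run:
```python
from m import *
mark(19,202,310,172,171)
d=load("scene",19);cv2.imwrite("pics/full19.png",np.hstack([cv2.resize(load(n,19)["frame"][:,:,::-1],(400,300)) for n in("scene","top")]))
```

```text
(np.float64(196.62042088854247), np.float64(209.6796570537802)) [533.73608105 -56.14457452 126.        ] r 36.595613046916654 twist 44.994864505071874
```

View pics/full19.png

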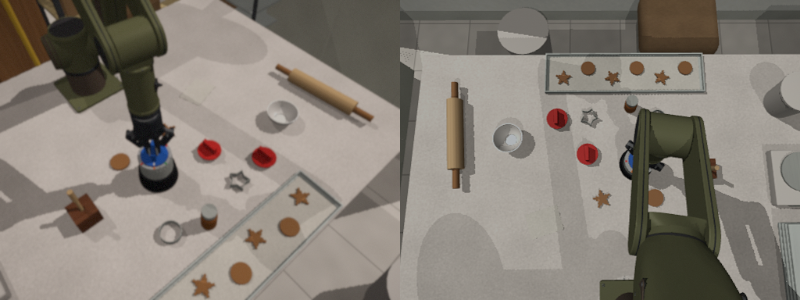

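The full view shows the stick in its stand at about (80,205), the lid on the mill at (155,155), no nuts on the table, and the other objects still in place. Handing in.

```bash
python3 -c "
from cell import bot,hand_in
print(hand_in());s=bot.observe();print(s['t'],s['contact_force'],s['tool_pos'],s['grip_width'])"
```

```text
the job is handed in; nothing more can be done
None
the job is handed in; nothing more can be done
```

The job is handed in at about 32 s, with the gripper still holding the blue lid at the orange marks.

- **Stirring:** The stick made about 3.1 turns in the cup. In the first two turns nuts wedged against it (up to about 14 N), so it tilted a few degrees in the grip and slipped past some nuts. I raised the tip to about 11 mm above the floor and used a smaller circle for the last turn. That still pushed nuts, but more shallowly. I saw no nut outside the cup in the pictures. I did not count all four, because the front wall and the arm hide part of it.
- **Stick:** It is back in the stand. I pressed it onto the hole bottom with 22 N, and both cameras put its top at about 150 mm, which is fully down. It leans about 3 degrees, slightly more than at the start.
- **Lid:** The first attempt landed on the ring at up to about 21 N, with the lid about 2 mm too far out. I lifted it, shifted it back 2 mm, and it went down freely. The gripper height matches a fully seated lid.
- **Twist:** It stands at 45 degrees by both the lid's mark and the tool angle, and never came near 61 degrees. The gripper holds it at 90 N with about 6 N pressing down. The wrist moment was too noisy to check the spring torque.
- **Other objects:** Nothing else looked moved in the last overview picture, but I judged that by eye and did not measure it.

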